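# Hang the weighing dish on the bench balance

### The job

Pick up the brass weighing dish by its red tab and set its hook over the bare bar of the balance beam, well short of the round brass collar at the end. Then slide the hook outwards along the bar until it stops against the collar, and let the lopsided dish down slowly with the sinking beam, tipped to the lean at which it will hang, so that when you let go the beam already carries its whole weight and it does not drop, spring or swing. Push gently, and leave the other things on the bench where they are.

Things in the scene. Friction and masses are not known exactly. Their poses are not given: they have to be found in the camera images.
- dish_grip (a point): Centre of the red tab on top of the loose dish (one rigid part, 160 to 570 g, hidden). Tab: 12 mm thick (dish x), 20 mm wide (dish y), upright; its top is 21 mm above this point, its free sides go down to 26 mm below. Dish axes: z up, x from the strap to the open side, y along the hook's slot (along the bar when hung). At the start upright on the bench, this point 185 mm up.
- dish_seat (a point): Where the bar's axis lies when the hook is home: 40 mm below dish_grip, mid-width of the hook (20 mm in y), same axes. Hook: upside-down U, slot 19 mm wide in x, roof an inverted V that centres the bar, leg tips 27 mm below this point, legs' outer faces 14 mm either side. Below the tips only air down to the pan's rim, 127 mm below. Off-centre weight: hung free, the dish leans about 0.19 rad, +x side down.
- dish_strap (a point): Middle of the upright strap (4 mm thick, 20 mm wide) that joins the hook's top to the pan's rim, 27 mm from dish_seat in dish -x and 65 mm below it; same axes. The bar can get under the hook from the open +x side or, from the bar's end, along y. The dish may hang either way round.
- dish_pan (a point): Centre of the underside of the dish's round brass pan, 86 mm diameter, 18 mm high, 145 mm below dish_seat and 18 mm from it in +x; same axes. A dark steel tare weight is fixed in the pan off-centre, towards +x.
- collar (a point): On the bar's axis at the inner face of the round brass end collar (28 mm diameter, 8 mm thick, outside this point). Beam axes: y outwards along the bar, x level across it, z up. Steel bar, 8 mm diameter, bare for 140 mm inwards (-y) from here. Hook against collar: dish_seat is 10 to 12 mm inwards (-y) of here (a sloping bar tips the collar). Unloaded height about 255 mm.
- pivot (a point): Pivot of the beam on the bar's axis, 165 mm inwards of the collar's face, 222 mm above the bench, in a brass hub on a column (22 mm diameter, 42 mm beyond the bar in beam +x) on a wooden foot 110 x 130 x 16 mm; the stand is fixed. The beam's other end carries a fixed counterweight (32 mm diameter, 125 mm from the pivot).
- beam (a joint): Beam angle, rad: 0 unloaded, with the collar end tilted up by 0.20 rad; grows as that end sinks; stop at 0.46. A lightly damped centring spring of 2.4 N m/rad acts on it (about 100 N/m felt at the collar). Carrying the dish it rests between 0.10 and 0.37, by the dish's weight.
- mallet: Bystander: small hammer lying on the bench, 220 mm long. Origin: centre of its underside.
- loupe: Bystander: aluminium loupe, cylinder 32 mm diameter, 26 mm high. Origin: centre of its underside.
- flux_jar: Bystander: jar, 52 mm diameter, 60 mm high. Origin: centre of its underside.
- anvil: Bystander: small steel bench anvil with two horns, 135 mm long, 30 mm high. Origin: centre of its underside.
- tweezers: Bystander: flat steel tweezers, 130 mm long. Origin: centre of its underside.
- burr_cup: Bystander: white cup, 60 mm diameter, 50 mm high. Origin: centre of its underside.
- brush: Bystander: brush, 160 mm long. Origin: centre of its underside.
Mind the look-alikes: they are no part of the job. Several things look just like the part that bears dish_grip: the one meant starts farthest to the robot's left.

How it is judged:
On the way, in this order (a step that is already met when the one before it is completed fails the run):
1. the dish is lifted clear of the bench (height (world z) of dish_pan above 0.04 m), for 0.1 s.
2. the hook bears on the bare bar, at least 8 mm short of the collar (y of dish_seat in the frame of collar between -0.075 and -0.018 m and z of dish_seat in the frame of collar between -0.004 and 0.004 m and x of dish_seat in the frame of collar between -0.004 and 0.004 m and contact force between dish and beam above 0.4 N), for 0.1 s.
At the end, for the whole second after the job is handed in: The dish hangs from the beam at rest: the hook fully home on the bar (dish_seat within 4 mm of the bar's axis across and in height) and against the collar (gap under 3.5 mm at the bar), the beam sunk by more than 0.06 rad under it, the dish leaning less than 0.4 rad (y of dish_seat in the frame of collar between -0.0135 and -0.0075 m and z of dish_seat in the frame of collar between -0.004 and 0.004 m and x of dish_seat in the frame of collar between -0.004 and 0.004 m and value of joint beam above 0.06 rad and angle between dish_pan's own z axis and vertical below 0.4 rad and linear speed of dish below 0.03 m/s and angular speed of dish below 0.3 rad/s); the robot touches nothing.
It fails at once if the dish or its hook is pressed against the beam or its stand with more than 15 N (contact force between dish and balance above 15 N).
It fails at once if the dish, out of the fingers, moves faster than 0.07 m/s (dropped, sprung or swung) (contact force between the fingers and dish below 0.02 N and linear speed of dish above 0.07 m/s).
It fails at once if another thing on the bench is pushed more than 20 mm (distance of any of mallet, loupe, flux_jar, anvil, tweezers, burr_cup, brush from where it was at the start of the episode above 0.02 m).
It also fails if it takes over 70 s, if anything falls off the work surface, if the arm or the gripper's body presses on something with over 40 N, if the wrist force passes 120 N, or if a joint passes its speed limit or range.

### The arm

A 7-joint arm with a two-finger parallel gripper is mounted at the origin on the work surface. World frame = base frame: x ahead of the robot, y to its left, z up, the work surface at z = 0. Lengths are in m, angles in rad, forces in N, time in s.
With the tool pointing down it reaches from about 0.4 to 0.875 m from the base axis. Payload 19.3 kg.
Tool frame: the origin (TCP) lies at the very end of the fingers, on their centre line; the grasp point (between the pads) lies 19 mm behind it (tcp_to_grasp is the z of the grasp point in the tool frame, in m); z points along the fingers, y is the direction in which the jaws open and shut (so a half turn about z gives the same grasp; the last joint's range is limited). The gripper opens to 85 mm and grips with 20 to 120 N. Pads are 22 mm wide; open, the fingers measure 114 mm over their backs; the gripper's body (76 mm by 85 mm) begins 54 mm behind the grasp point. The pads swing forward as they close: fully open they stand 13 mm farther back than shut.
Start: joints at [1.132, 0.521, -0.036, 1.599, 0.021, 1.021, -0.113], TCP at [0.225, -0.583, 0.231] pointing down, gripper open.
Joint ranges: [-2.91, 2.91], [-0.3, 2.13], [-1.5, 1.42], [0.17, 2.43], [-1.26, 4.41], [0.16, 1.93], [-2.52, 2.52]. Speed limits (rad/s): [1.89, 1.89, 2.39, 2.39, 3.01, 3.01, 3.01].

### API

Orientations are given as a unit quaternion [w, x, y, z].
In Python, from bench import * gives the robot as it stands. The module is installed in compiled form; this text tells all that it offers.
- The arm moves only by the tool apply_moves, never from a script. Its argument "commands" is one flat list of numbers, 6 for each row, row after row: the shift along the tool's x, y, z in cm, then the turn, a rotation vector about the tool's x, y, z in rad. In form: [tx, ty, tz, wx, wy, wz, tx, ty, tz, wx, wy, wz, ...]. A call has 1 to 20 rows; each row shifts and turns the pose as measured when the row begins, along the tool's axes as they then stand; what a row does not reach is not made up. A row lasts 1/12 s, in which the tool goes at most 41.7 mm and 7.16 degrees, less where a joint would pass 70% of its speed; a pose out of reach is approached as far as the arm can. A call with a gripper value outside its range is refused whole. "claw" is the opening, from 0 (shut) to 1 (fully open), set as the call begins (left out, the last holds). The fingers move at their own pace and stop on an object; the grip force is fixed at half the most. Time passes only in rows, so rows that do not move let the fingers close. It gives the time, the measured TCP pose, the force and the opening at its end, in the units of the state.
- state(): the state, without advancing time (a new reading comes with each control period).
- capture(name): name is "scene" or "top" or "wrist"; returns (picture, depth): 480x640x3 uint8, red, green, blue; 480x640 float32, m along the optical axis (not along the pixel's ray), 0 where there is no reading.
- camera_info(name): a dict with "K" (3x3 intrinsics, pixels), "dist" ([k1, k2, p1, p2, k3] as OpenCV has them; the pictures are not rectified), "R" (3x3) and "t" (3): a world point X has camera coordinates R X + t; the wrist camera has in their place "mount" (4x4, takes a point from camera to tool coordinates, whose origin is the TCP and whose axes are the flange's). Camera axes: x right, y down, z forward; pixel columns grow to the right and rows downward; lengths in m; the calibration is good to about 2 mm. A picture is of the moment at which its call begins: read the wrist's pose just before it. camera_info takes no time and is no camera call.
- finish_job(): hands the job in, once; it reports no verdict.
The state is a dict: "time": time; "q": joint angles; "qvel": joint speeds; "tau": joint torques, N m; "position": TCP position; "orientation": TCP orientation; "contact_force": force on the tool from outside, world axes, zero at the start; "ft_torque": the same for the moment, N m; "finger_gap": finger opening in m.
Only numpy, scipy, OpenCV 4.12 (cv2) and the standard library are available. Lean on these libraries where they do the work, as an engineer would, in place of code of your own. Each camera call takes 0.05 s, during which the arm holds its last target.

## Working session

There is one attempt and no reset: what is moved stays moved. The work goes in short steps, Python scripts to look and compute and a tool call to move; the robot and the scene stay as the last step left them, time stands still between calls to the robot, and variables do not carry over. Pictures are saved under pics/ and viewed, and the job is handed in when it is done.

Besides the shell and the picture viewer there is one more tool, called after ">>>" as name(argument=value, ...) on one line, values as JSON. apply_moves: Moves the arm, as the interface text tells. Its arguments: {"type":"object","properties":{"commands":{"type":"array"},"claw":{"type":"number"}},"required":["commands"]}

```bash
mkdir -p pics
python3 - <<'E'
from bench import *
import cv2,numpy as np
print(state())
for n in ("scene","top","wrist"):
    s=state()
    p,d=capture(n); cv2.imwrite(f"pics/{n}0.png",p[:,:,::-1]); np.save(f"pics/{n}0.npy",d)
    print(n,camera_info(n))
E
```

```text
{'time': 0.0, 'q': array([ 1.13179265,  0.52202396, -0.03633378,  1.60002063,  0.0211619 ,
        1.02108321, -0.11281771]), 'qvel': array([ 0.00277125, -0.00063512,  0.0007743 ,  0.00083433, -0.00059035,
        0.00122685,  0.00075995]), 'tau': array([-1.15916373e-03, -9.27104115e+01,  1.97986543e+00, -3.69935632e+01,
        1.78296299e-02,  8.22744827e-03, -1.74156395e-05]), 'position': array([ 0.22516665, -0.58266161,  0.23071493]), 'orientation': array([-5.61513577e-04,  9.83049778e-01,  1.83337946e-01, -1.28467743e-04]), 'contact_force': array([-0.83606957,  0.35114947, -0.30402202]), 'ft_torque': array([-0.02500022, -0.03525451,  0.01714301]), 'finger_gap': 0.08513888760917761}
scene {'K': array([[588.37588899,   0.        , 317.73195776],
       [  0.        , 588.37588899, 238.23469996],
       [  0.        ,   0.        ,   1.        ]]), 'dist': array([-0.09593867,  0.        ,  0.        ,  0.        ,  0.        ]), 'R': array([[-0.79054519,  0.61229634,  0.01146717],
       [ 0.36933327,  0.491621  , -0.78860746],
       [-0.48849896, -0.61919463, -0.61479003]]), 't':
[... 391 characters left out ...]
759],
       [ 0.14969876, -0.01134213, -0.9886666 ]]), 't': array([0.03009536, 0.59931262, 1.67045181])}
wrist {'K': array([[403.33930593,   0.        , 314.80710282],
       [  0.        , 403.33930593, 237.10374027],
       [  0.        ,   0.        ,   1.        ]]), 'dist': array([-0.0615326,  0.       ,  0.       ,  0.       ,  0.       ]), 'mount': array([[-8.21585653e-04, -9.60750261e-01, -2.77413521e-01,
         7.03949571e-02],
       [ 9.99999392e-01, -5.85269028e-04, -9.34661661e-04,
         1.39356239e-03],
       [ 7.35614893e-04, -2.77414120e-01,  9.60750157e-01,
        -1.42344364e-01],
       [ 0.00000000e+00,  0.00000000e+00,  0.00000000e+00,
         1.00000000e+00]])}
```

View pics/scene0.png

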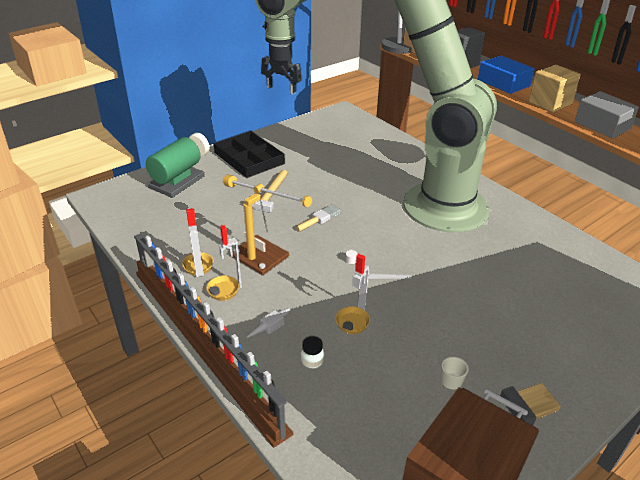

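View pics/top0.png

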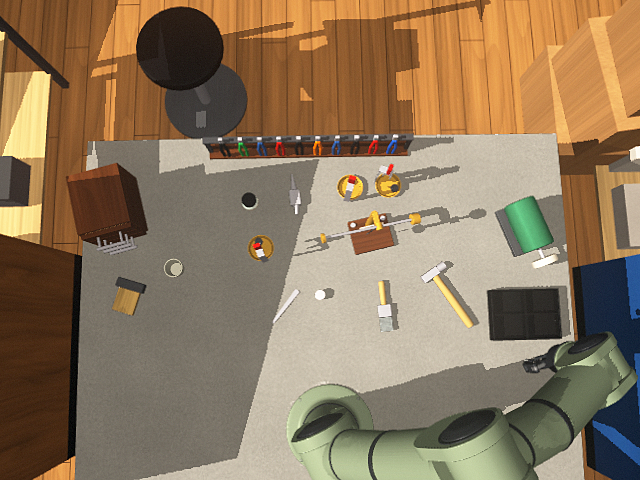

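View pics/wrist0.png

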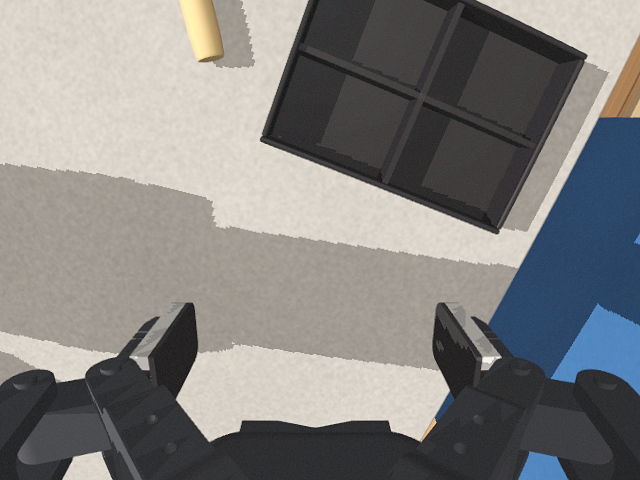

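```bash
cat > h.py <<'E'
from bench import *
import cv2,numpy as np
from scipy.spatial.transform import Rotation as Rn
def Rq(q): return Rn.from_quat([q[1],q[2],q[3],q[0]])
def crop(src,dst,u0,v0,u1,v1,f):
    p=cv2.imread(src)[v0:v1,u0:u1]; cv2.imwrite(dst,cv2.resize(p,None,fx=f,fy=f,interpolation=cv2.INTER_CUBIC))
def ray(n,uv,st=None):
    c=camera_info(n); a=cv2.undistortPoints(np.array([[uv]],float),c["K"],np.array(c["dist"]))[0,0]
    d=np.array([a[0],a[1],1.])
    if n=="wrist":
        M=c["mount"];R=Rq(st["orientation"]).as_matrix()
        return R@M[:3,3]+np.array(st["position"]), R@M[:3,:3]@d
    return -c["R"].T@c["t"], c["R"].T@d
def pt(n,uv,depth,st=None):
    o,d=ray(n,uv,st); return o+d*depth
def atz(n,uv,z,st=None):
    o,d=ray(n,uv,st); return o+d*(z-o[2])/d[2]
def tri(l):
    A=np.zeros((3,3));b=np.zeros(3)
    for o,d in l:
        d=d/np.linalg.norm(d);P=np.eye(3)-np.outer(d,d);A+=P;b+=P@o
    x=np.linalg.solve(A,b)
    return x,[np.linalg.norm((np.eye(3)-np.outer(d,d)/(d@d))@(x-o)) for o,d in l]
def proj(n,X,st=None):
    c=camera_info(n)
    if n=="wrist":
        M=c["mount"];R=Rq(st["orientation"]).as_matrix()
        Rc=(R@M[:3,:3]).T; t=-Rc@(R@M[:3,3]+np.array(st["position"]))
    else: Rc,t=c["R"],c["t"]
    return cv2.projectPoints(np.array(X,float).reshape(-1,1,3),cv2.Rodrigues(Rc)[0],t,c["K"],np.array(c["dist"]))[0][:,0]
E
python3 - <<'E'
from h import *
crop("pics/scene0.png","pics/a1.png",170,160,430,350,3)
crop("pics/top0.png","pics/a2.png",230,160,440,300,3.8)
E
```

```text
(no output)
```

View pics/a1.png

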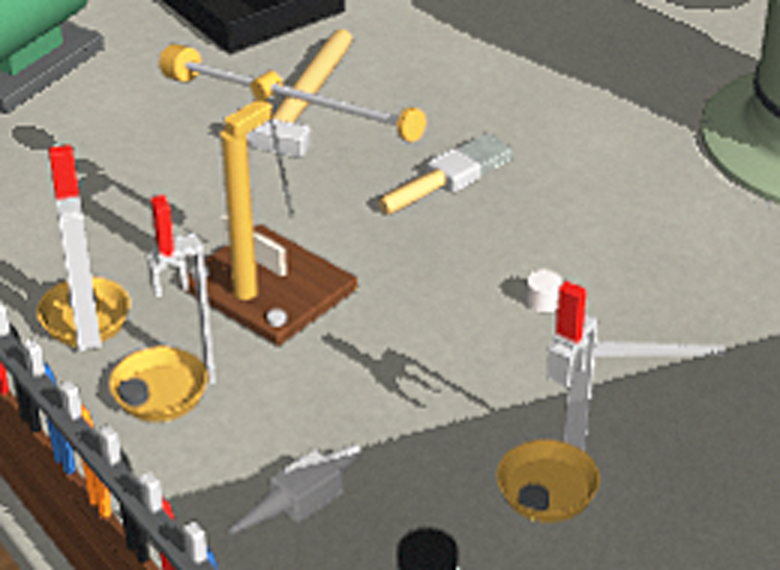

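View pics/a2.png

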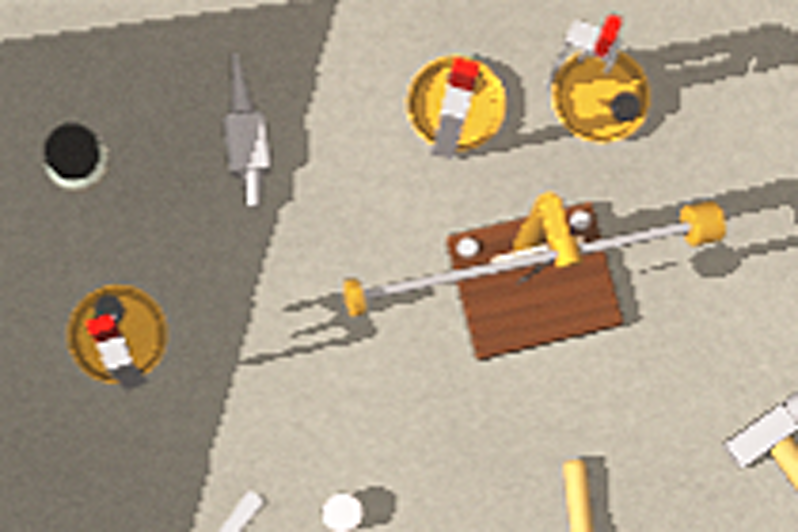

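Run:
```python
from h import *
def cloud(n,u0,v0,u1,v1):
    p=cv2.imread(f"pics/{n}0.png")[:,:,::-1].astype(int);d=np.load(f"pics/{n}0.npy")
    vs,us=np.mgrid[v0:v1,u0:u1];us=us.ravel();vs=vs.ravel();c=camera_info(n)
    a=cv2.undistortPoints(np.c_[us,vs].astype(float)[:,None],c["K"],c["dist"])[:,0]
    z=d[vs,us];X=np.c_[a*z[:,None],z];W=(X-c["t"])@c["R"];k=z>0
    return W[k],p[vs,us][k],np.c_[us,vs][k]
for n,b in (("top",(235,225,285,275)),("scene",(330,240,400,340))):
    W,C,U=cloud(n,*b)
    r=(C[:,0]>150)&(C[:,1]<70)
    print(n,"red",r.sum(),W[r].mean(0),W[r].min(0),W[r].max(0))
    t=r&(W[:,2]>0.195); print(" redtop",t.sum(),W[t].mean(0), U[t].mean(0))
    w=(C.min(1)>150)&(W[:,2]>0.1); print(" white",w.sum(),W[w].mean(0),W[w].min(0),W[w].max(0)) if w.any() else 0
    # pan colour points
    pn=(C[:,0]-C[:,2]>70)&(C[:,1]>80)&(W[:,2]<0.04)&(W[:,2]>0.005); print(" pan",pn.sum(),(W[pn].min(0)+W[pn].max(0))/2,np.ptp(W[pn],axis=0))
    k=(C.max(1)<75)&(W[:,2]>0.01)&(W[:,2]<0.1)
    print(" dark",k.sum(),W[k].mean(0) if k.any() else 0)
for n,b in (("top",(310,195,430,250)),("scene",(215,165,320,215))):
    W,C,U=cloud(n,*b)
    br=(C[:,0]-C[:,2]>90)&(C[:,1]>100)&(W[:,2]>0.15)&(W[:,2]<0.32)
    from scipy.cluster.vq import kmeans
    for lo,hi in ((-1,-.02),(-.02,.02),(.02,1)): pass
    B=W[br]; 
    y=np.sort(B[:,1]); 
    cuts=np.where(np.diff(y)>0.01)[0]
    print(n,"brass",len(B)); s=0
    for e in list(cuts)+[len(y)-1]:
        m=(B[:,1]>=y[s])&(B[:,1]<=y[e]); print("  ",m.sum(),B[m].mean(0),B[m].min(0),B[m].max(0)); s=e+1
    g=(np.ptp(C,axis=1)<40)&(C.mean(1)>110)&(W[:,2]>0.18)&(W[:,2]<0.3); G=W[g]; print(" bar",g.sum())
    if g.sum()>5:
        m=np.median(G,0); G=G[np.abs(G[:,0]-m[0])<0.1]; u,s_,v=np.linalg.svd(G-G.mean(0)); print(G.mean(0),v[0],s_, G.min(0),G.max(0))
```

```text
top red 25 [0.55680542 0.20408073 0.1906794 ] [0.548412   0.19344063 0.00705591] [0.58517997 0.23300235 0.21403035]
 redtop 23 [0.55462285 0.20156648 0.20664455] [256.13043478 244.86956522]
 white 45 [0.53829575 0.19613408 0.15870228] [0.52789265 0.18630935 0.14825724] [0.54905766 0.20677534 0.16645021]
 pan 214 [0.57221811 0.20822415 0.01625685] [0.08234837 0.08230388 0.02247621]
 dark 24 [0.59390384 0.21310964 0.01723732]
scene red 143 [0.55862626 0.20974837 0.18745313] [0.54837796 0.1979219  0.16071036] [0.56660029 0.21907719 0.2079043 ]
 redtop 53 [0.55796689 0.20841487 0.20257384] [360.22641509 257.83018868]
 white 136 [0.5492192  0.20846767 0.1427824 ] [0.52446353 0.19668646 0.1015313 ] [0.57353691 0.2207896  0.18614534]
 pan 352 [0.57317409 0.21164785 0.01398879] [0.0869554  0.08351277 0.01796254]
 dark 65 [0.595591   0.22141113 0.01589271]
top brass 279
   101 [ 0.62353529 -0.25757131  0.21147573] [ 0.6081259  -0.27370297  0.19365595] [ 0.63893452 -0.24148849  0.22442204]
   138 [ 0.62076264 -0.14367638  0.21118772] [ 0.5887048  -0.16019649  0.15084366] [ 0.65100335 -0.130033
[... 297 characters left out ...]
0.00153088 0.25967147]
scene brass 412
   103 [ 0.62868097 -0.25015466  0.20679559] [ 0.60789714 -0.27048952  0.19024314] [ 0.64329327 -0.23606093  0.21979098]
   231 [ 0.62750167 -0.13756836  0.2021947 ] [ 0.58918962 -0.15227669  0.16645453] [ 0.65337027 -0.1219892   0.23500402]
   1 [ 0.59642549 -0.09925616  0.23147835] [ 0.59642549 -0.09925616  0.23147835] [ 0.59642549 -0.09925616  0.23147835]
   77 [0.56636225 0.01693861 0.25807989] [0.5525402 0.0091938 0.2442446] [0.58017776 0.0233052  0.27092945]
 bar 205
[ 0.59598675 -0.10903514  0.23047831] [-0.21583946  0.955148    0.20274521] [1.09414844 0.11160953 0.07433735] [ 0.56863112 -0.24124113  0.18145976] [0.6540453  0.02088738 0.25748628]
```

>>> apply_moves(commands=[0, 0, -4, 0, 0, 0, 0, 0, -4, 0, 0, 0, 0, 0, -4, 0, 0, 0, 0, 0, -4, 0, 0, 0, 4, 0, -2, 0, 0, -0.066, 4, 0, 0, 0, 0, -0.066, 4, 0, 0, 0, 0, -0.066, 4, 0, 0, 0, 0, -0.066, 4, 0, 0, 0, 0, -0.066, 4, 0, 0, 0, 0, -0.066, 4, 0, 0, 0, 0, -0.066, 4, 0, 0, 0, 0, -0.066, 4, 0, 0, 0, 0, -0.066, 4, 0, 0, 0, 0, -0.066, 4, 0, 0, 0, 0, -0.066, 4, 0, 0, 0, 0, -0.066, 4, 0, 0, 0, 0, -0.066, 4, 0, 0, 0, 0, -0.066, 4, 0, 0, 0, 0, -0.066, 4, 0, 0, 0, 0, -0.066], claw=0.6)

```text
time: 1.82
position: [0.6204, -0.1041, 0.4117]
orientation: [-0.005, 0.747, 0.665, -0.002]
contact_force: [1.1, 0.7, -0.4]
finger_gap: 0.0514
```

Run:
```python
from h import *
s=state();print(s)
```

```text
{'time': 1.8167, 'q': array([ 0.3428479 ,  0.44051857, -0.42212677,  1.29369497,  0.17120908,
        1.45304231, -0.18038625]), 'qvel': array([-0.60308859,  0.02295295, -0.2989834 ,  0.0130184 ,  0.11588455,
        0.01725507, -0.05934039]), 'tau': array([  7.95828581, -91.36499405,  -3.32301602, -42.0562005 ,
        -0.43797545,   0.22650639,   0.19414821]), 'position': array([ 0.62044978, -0.10414397,  0.41174989]), 'orientation': array([-0.005135  ,  0.74669716,  0.66514168, -0.00187679]), 'contact_force': array([ 1.09467863,  0.71819257, -0.41551037]), 'ft_torque': array([-0.04001573, -0.08166924,  0.02074505]), 'finger_gap': 0.05138544788917585}
```

```bash
cat > w.py <<'E'
from h import *
import sys,pickle
n=sys.argv[1]; s=state(); p,d=capture("wrist"); cv2.imwrite(f"pics/{n}.png",p[:,:,::-1]); np.save(f"pics/{n}.npy",d); pickle.dump(s,open(f"pics/{n}.pkl","wb"))
print(s["time"],s["position"],s["orientation"],abs(s["qvel"]).max(),s["contact_force"],s["ft_torque"])
E
python3 w.py w1
```

```text
1.8167 [ 0.62044978 -0.10414397  0.41174989] [-0.005135    0.74669716  0.66514168 -0.00187679] 0.6030885854859325 [ 1.09467863  0.71819257 -0.41551037] [-0.04001573 -0.08166924  0.02074505]
```

>>> apply_moves(commands=[4, -0.5, 0, 0, 0, -0.03, 4, -0.5, 0, 0, 0, -0.03, 4, -0.5, 0, 0, 0, -0.03, 4, -0.5, 0, 0, 0, -0.03, 4, -0.5, 0, 0, 0, -0.03, 4, -0.5, 0, 0, 0, -0.03, 3, 0, 0, 0, 0, 0, 0, 0, 0, 0, 0, 0, 0, 0, 0, 0, 0, 0])

```text
time: 2.62
position: [0.5902, 0.1808, 0.4115]
orientation: [-0.009, 0.673, 0.74, -0.001]
contact_force: [0.1, -0.9, -0.2]
finger_gap: 0.0514
```

```bash
python3 w.py w2
```

```text
2.6167 [0.59018666 0.18083043 0.41153191] [-0.00880934  0.67265523  0.7399026  -0.00121468] 0.05496203269125428 [ 0.07718186 -0.93083384 -0.21679733] [-0.07067908 -0.0522919   0.0115891 ]
```

View pics/w1.png

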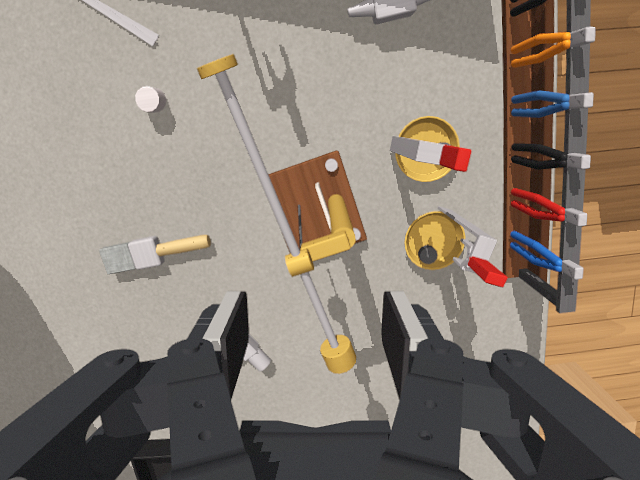

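View pics/w2.png

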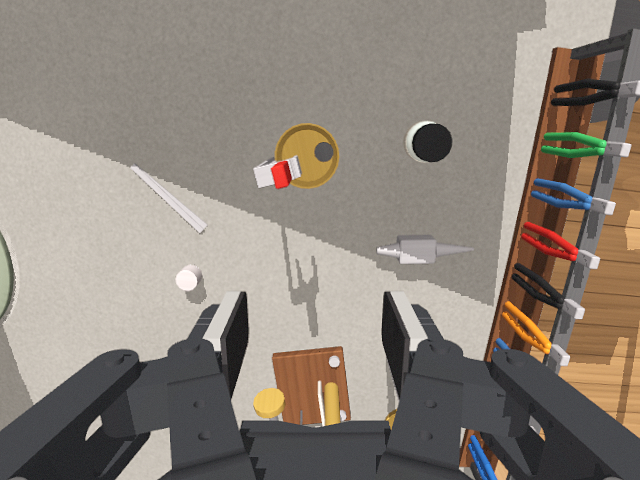

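Run:
```python
from h import *
crop("pics/w2.png","pics/b1.png",240,110,360,200,6.6)
crop("pics/w1.png","pics/b2.png",190,45,330,150,5.6)
```

```text
(no output)
```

View pics/b1.png

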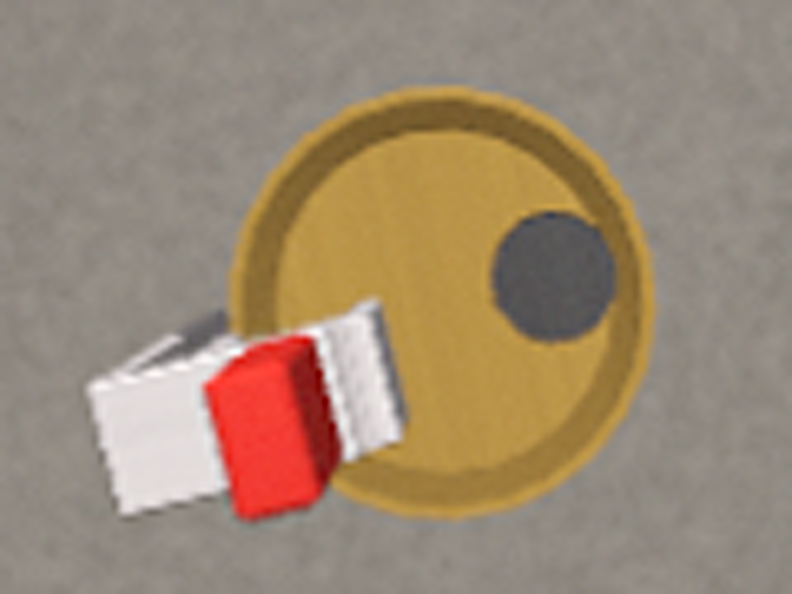

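View pics/b2.png

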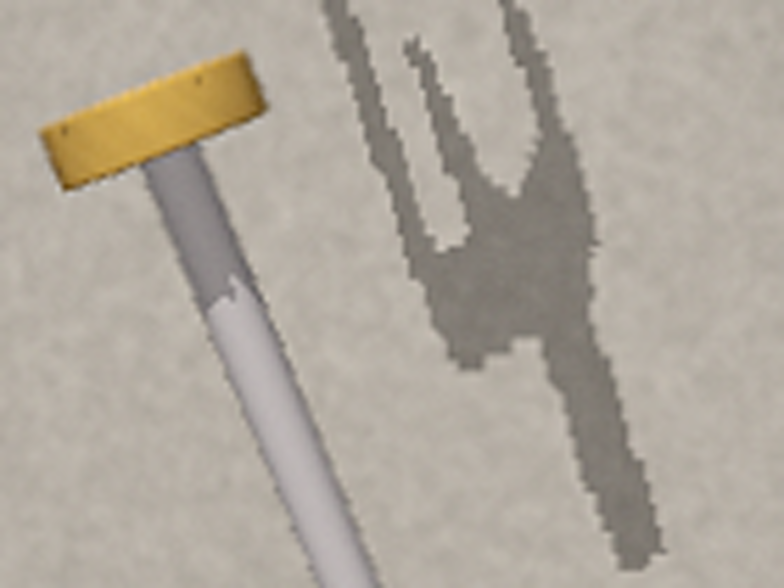

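Run:
```python
from h import *
import pickle
s=pickle.load(open("pics/w2.pkl","rb"))
f=lambda a:(240+a[0]/6.6,110+a[1]/6.6)
print("tabtop",atz("wrist",f((266,441)),.206,s))
cs=[(205,388),(292,360),(325,497),(243,520)]
P=[atz("wrist",f(c),.206,s) for c in cs];print(np.mean(P,0),[np.linalg.norm(P[i]-P[i-1]) for i in range(4)])
a,b=atz("wrist",f((122,517)),.16,s),atz("wrist",f((405,440)),.16,s);print("az x",np.arctan2(*(b-a)[1::-1]),np.linalg.norm(b-a))
a,b=atz("wrist",f((122,517)),.16,s),atz("wrist",f((90,383)),.16,s);print("az y-90",np.arctan2(*(b-a)[1::-1])-np.pi/2,np.linalg.norm(b-a),a,b)
# pan rim circle z=.018
c=f((442,302)); print("pan",atz("wrist",c,.018,s)); print("tare",atz("wrist",f((553,277)),.02,s))
d=np.load("pics/w2.npy"); u,v=map(int,f((266,441)));print(pt("wrist",(u,v),d[v,u],s))
print("tool y az",np.arctan2(*Rq(s["orientation"]).as_matrix()[1::-1,1]), Rq(s["orientation"]).as_matrix())
for n,uv in (("top",(256.3,245.3)),("scene",(360.7,256))): print(n,atz(n,uv,.206))
# beam from w1
s1=pickle.load(open("pics/w1.pkl","rb"));d=np.load("pics/w1.npy")
g=lambda a:(190+a[0]/5.6,45+a[1]/5.6)
print("bar@collar",atz("wrist",g((172,157)),.255,s1), "bar2",atz("wrist",g((262,390)),.24,s1))
for a in ((172,165),(262,390),(330,540)):
    u,v=map(round,g(a)); print(pt("wrist",(u,v),d[v,u],s1))
```

```text
tabtop [0.55555482 0.20289805 0.206     ]
[0.55559742 0.20281592 0.206     ] [np.float64(0.017897631138899875), np.float64(0.011984099247611747), np.float64(0.01831062138991416), np.float64(0.011300191603566868)]
az x 0.3589869126272305 0.04395265200924032
az y-90 0.29537951475097546 0.02031126630963761 [0.53087715 0.18358586 0.16      ] [0.52496448 0.20301748 0.16      ]
pan [0.57192527 0.20934393 0.018     ]
tare [0.59335642 0.21642978 0.02      ]
[0.58610117 0.24816752 0.55465576]
tool y az 0.09521961739698434 [[-0.09491468  0.99537731 -0.01467023]
 [ 0.99542011  0.09506694  0.01005382]
 [ 0.01140199 -0.01364878 -0.99984184]]
top [0.55344988 0.20114996 0.206     ]
scene [0.55567113 0.20713736 0.206     ]
bar@collar [0.56543095 0.00610973 0.255     ] bar2 [ 0.56927628 -0.02264181  0.24      ]
[0.56610146 0.00507458 0.2576744 ]
[ 0.57146112 -0.02337516  0.2506882 ]
[ 0.57669465 -0.0428632   0.24720588]
```

```bash
cat >> h.py <<'E'
def Rdown(az):  # tool pointing down, tool y along azimuth az
    y=np.array([np.cos(az),np.sin(az),0]);z=np.array([0,0,-1.]);return np.c_[np.cross(y,z),y,z]
def plan(p,R,wps):
    """wps: list of (pos,Rmat,n). prints rows"""
    out=[]
    for P,Rt,n in wps:
        rv=Rn.from_matrix(R.T@Rt).as_rotvec()/n; dp=(np.array(P)-p)/n
        for i in range(n):
            t=np.round(R.T@dp*100,2); r=np.round(rv,3); out+=list(t)+list(r)
            p=p+R@t/100; R=R@Rn.from_rotvec(r).as_matrix()
    print([float(x) for x in out]); print("end",p,len(out)//6)
    return p,R
def cur():
    s=state(); return np.array(s["position"]),Rq(s["orientation"]).as_matrix()
E
python3 - <<'E'
from h import *
plan(*cur(),[((.5556,.204,.30),Rdown(.33),4),((.5556,.204,.24),Rdown(.33),2)])
E
```

```text
[0.62, -0.76, 2.81, -0.003, -0.003, -0.059, 0.67, -0.73, 2.8, -0.003, -0.003, -0.059, 0.72, -0.7, 2.8, -0.003, -0.003, -0.059, 0.77, -0.66, 2.79, -0.003, -0.003, -0.059, -0.0, -0.0, 3.0, -0.0, -0.001, 0.001, 0.0, -0.0, 3.0, -0.0, -0.001, 0.001]
end [0.55569702 0.20401814 0.24001089] 6
```

>>> apply_moves(commands=[0.62, -0.76, 2.8, -0.003, -0.003, -0.059, 0.67, -0.73, 2.8, -0.003, -0.003, -0.059, 0.72, -0.7, 2.8, -0.003, -0.003, -0.059, 0.77, -0.66, 2.8, -0.003, -0.003, -0.059, 0, 0, 3, 0, 0, 0, 0, 0, 2, 0, 0, 0, 0, 0, 0, 0, 0, 0, 0, 0, 0, 0, 0, 0])

```text
time: 3.33
position: [0.5577, 0.1948, 0.2442]
orientation: [0.001, 0.581, 0.814, 0.0]
contact_force: [0.7, -0.2, 0.0]
finger_gap: 0.051
```

```bash
python3 w.py w3
python3 - <<'E'
from h import *
p,R=cur();print(np.arctan2(R[1,1],R[0,1]),R[:,2])
import pickle
s=pickle.load(open("pics/w3.pkl","rb"))
print(proj("wrist",[[.5556,.204,.206]],s))
crop("pics/w3.png","pics/b3.png",220,180,400,320,4.4)
E
```

```text
3.3333 [0.55770722 0.19480666 0.24423394] [1.45257853e-03 5.81444331e-01 8.13584741e-01 4.99538039e-04] 0.019897364795911563 [ 0.70641057 -0.19030186  0.02580999] [0.04767973 0.03814808 0.03956271]
0.32936849137559243 [ 3.07188333e-03 -9.51078257e-04 -9.99994829e-01]
[[316.73602941 252.57052968]]
```

View pics/b3.png

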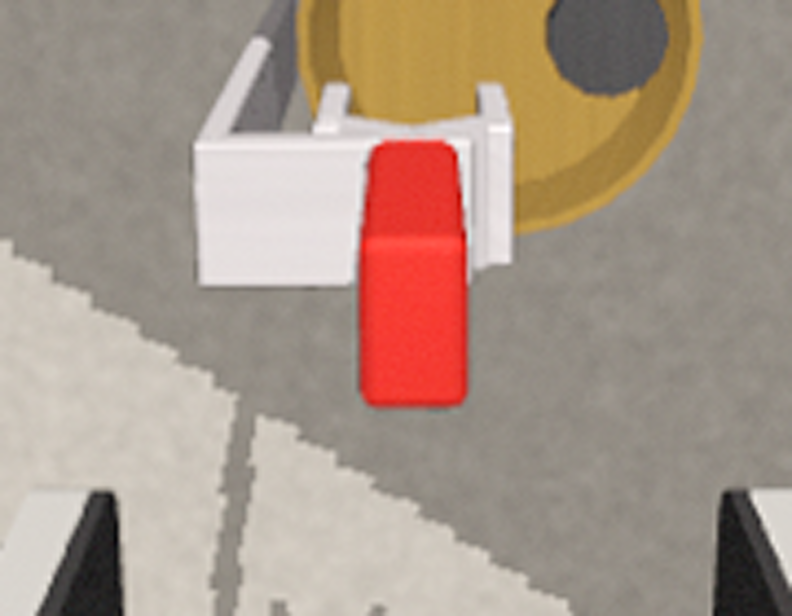

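View pics/w3.png

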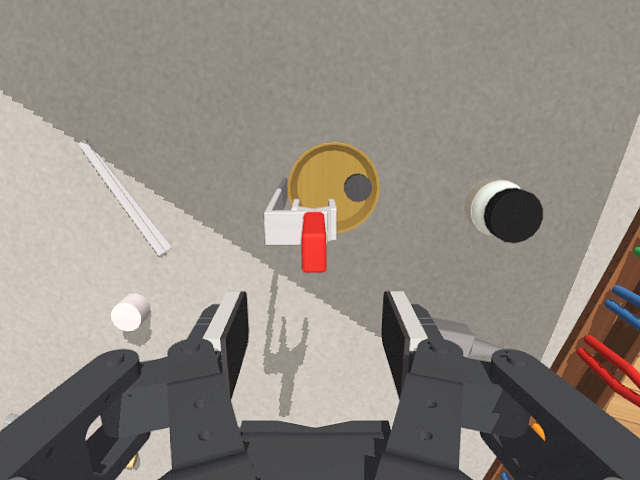

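Run:
```python
from h import *
import pickle
s=pickle.load(open("pics/w3.pkl","rb"))
t=atz("wrist",(313.9,253.2),.206,s);print(t)
p,R=cur()
plan(p,R,[((t[0],t[1],.244),R,1),((t[0],t[1],.168),Rdown(.33),4)])
```

```text
[0.55443605 0.20327367 0.206     ]
[0.92, -0.04, 0.03, 0.0, 0.0, 0.0, 0.0, -0.01, 1.9, 0.001, 0.0, -0.0, 0.0, -0.0, 1.9, 0.001, 0.0, -0.0, 0.0, -0.0, 1.9, 0.001, 0.0, -0.0, 0.0, 0.0, 1.9, 0.001, 0.0, -0.0]
end [0.55449912 0.20309404 0.16804444] 5
```

>>> apply_moves(commands=[0.9, 0, 0, 0, 0, 0, 0.1, 0, 1.9, 0, 0, 0, 0, 0, 1.9, 0, 0, 0, 0, 0, 1.9, 0, 0, 0, 0, 0, 1.5, 0, 0, 0, 0, 0, 0, 0, 0, 0, 0, 0, 0, 0, 0, 0])

```text
time: 3.97
position: [0.5601, 0.2083, 0.1808]
orientation: [0.006, 0.584, 0.812, 0.007]
contact_force: [-0.8, -0.1, 0.6]
finger_gap: 0.0513
```

Run:
```python
from h import *
print(state()["q"],abs(state()["qvel"]).max())
p,R=cur();print(p,R[:,2])
plan(p,R,[((.5544,.2033,.168),Rdown(.33),2)])
```

```text
[-0.07588373  0.57557209 -0.55072948  1.71979136  0.3692841   0.93225045
 -0.44878824] 0.007363709031462735
[0.56012928 0.20834344 0.1808151 ] [ 0.01757278  0.00465113 -0.99983477]
[-0.15, -0.36, 0.63, 0.009, 0.001, -0.003, -0.15, -0.36, 0.64, 0.009, 0.001, -0.003]
end [0.55443549 0.20324368 0.16802035] 2
```

>>> apply_moves(commands=[-0.15, -0.36, 0.63, 0.009, 0.001, -0.003, -0.15, -0.36, 0.63, 0.009, 0.001, -0.003, 0, 0, 0, 0, 0, 0, 0, 0, 0, 0, 0, 0])

```text
time: 4.3
position: [0.5555, 0.2039, 0.1713]
orientation: [0.001, 0.581, 0.814, 0.002]
contact_force: [0.3, 0.2, -0.4]
finger_gap: 0.0512
```

```bash
python3 w.py w4
python3 - <<'E'
from h import *
p,R=cur();print(p,R[:,2])
plan(p,R,[((.5544,.2033,.168),Rdown(.33),1)])
E
```

```text
4.3 [0.55549053 0.203899   0.17128285] [5.82695751e-04 5.81197071e-01 8.13760953e-01 1.65394441e-03] 0.005629808835318961 [ 0.26700588  0.21421635 -0.37828135] [-0.05057473  0.01039883  0.0034568 ]
[0.55544918 0.20386777 0.17123978] [ 0.00282527  0.00193321 -0.99999414]
[-0.02, -0.12, 0.32, 0.003, -0.001, 0.0]
end [0.55438799 0.20329551 0.16803566] 1
```

View pics/w4.png

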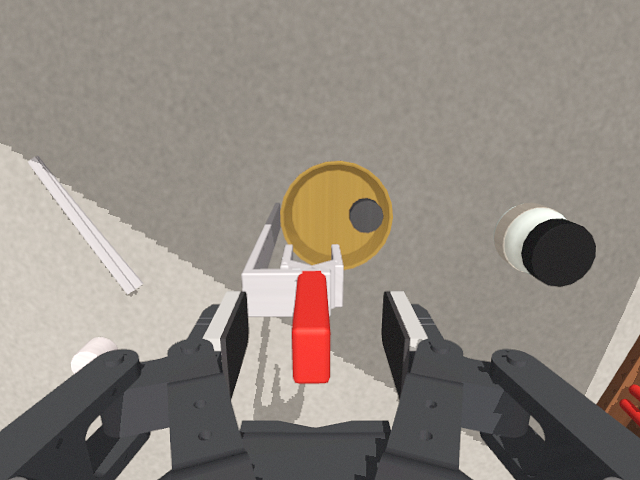

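>>> apply_moves(commands=[0, -0.12, 0.3, 0.003, 0, 0, 0, 0, 0, 0, 0, 0])

```text
time: 4.52
position: [0.5545, 0.2034, 0.1686]
orientation: [-0.0, 0.581, 0.814, 0.001]
contact_force: [0.1, -0.3, -0.4]
finger_gap: 0.0512
```

Run:
```python
from h import *
import pickle
s=pickle.load(open("pics/w4.pkl","rb"))
t=atz("wrist",(311,356),.206,s);print(t)
p,R=cur();print(p, R.T@(t-p))
f=[state()["contact_force"],state()["ft_torque"]];print(f)
```

```text
[0.55419051 0.20369513 0.206     ]
[0.55453822 0.20341574 0.16860121] [ 0.0004108  -0.00020462 -0.03739863]
[array([ 0.06325022, -0.30215436, -0.38353979]), array([-0.02172503, -0.0074694 , -0.00637963])]
```

Centred within 0.4 mm. Close.

>>> apply_moves(commands=[0, 0, 0, 0, 0, 0, 0, 0, 0, 0, 0, 0, 0, 0, 0, 0, 0, 0, 0, 0, 0, 0, 0, 0, 0, 0, 0, 0, 0, 0, 0, 0, 0, 0, 0, 0, 0, 0, 0, 0, 0, 0, 0, 0, 0, 0, 0, 0], claw=0)

```text
time: 5.18
position: [0.5544, 0.2036, 0.1688]
orientation: [-0.0, 0.581, 0.814, 0.001]
contact_force: [-0.3, 0.7, 0.6]
finger_gap: 0.0112
```

```bash
python3 w.py w5
```

```text
5.1833 [0.55441261 0.20355798 0.16883094] [-1.23585589e-04  5.81330480e-01  8.13667328e-01  5.80127755e-04] 0.0019881067200859075 [-0.25506906  0.74953486  0.55248682] [-0.01338843  0.12404885  0.02568522]
```

>>> apply_moves(commands=[0, 0, -1, 0, 0, 0, 0, 0, -2, 0, 0, 0, 0, 0, -3, 0, 0, 0, 0, 0, -3, 0, 0, 0, 0, 0, -3, 0, 0, 0, 0, 0, -3, 0, 0, 0, 0, 0, -2, 0, 0, 0, 0, 0, -1, 0, 0, 0, 0, 0, 0, 0, 0, 0, 0, 0, 0, 0, 0, 0])

```text
time: 6.07
position: [0.5514, 0.2027, 0.3604]
orientation: [-0.002, 0.58, 0.814, -0.001]
contact_force: [-0.0, 0.1, -3.9]
finger_gap: 0.0112
```

```bash
python3 - <<'E'
from h import *
a=[];b=[]
for i in range(4):
    s=state();a.append(s["contact_force"]);b.append(s["ft_torque"]);capture("top")
a=np.array(a);print(a,a.mean(0),np.mean(b,0),np.std(b,0))
p,R=cur();print(p,R[:,2],np.arctan2(R[1,1],R[0,1]))
s1=__import__("pickle").load(open("pics/w1.pkl","rb"))
P=atz("wrist",(299,262),.222,s1)
print("hub",P)
E
python3 w.py w6
```

```text
[[-0.01525506  0.10244161 -3.9260175 ]
 [-0.29145918 -0.40574329 -4.37175693]
 [ 1.12527189  0.07879307 -4.43090993]
 [-0.68609273  0.36747493 -4.10326139]] [ 0.03311623  0.03574158 -4.20798644] [-0.04752877  0.05650059 -0.0034368 ] [0.04137022 0.02426124 0.03149114]
[0.55122536 0.20250321 0.35898242] [-6.93836468e-03 -2.14233247e-04 -9.99975906e-01] 0.3324980045159703
hub [ 0.59917026 -0.15039934  0.222     ]
6.2667 [0.55122536 0.20250321 0.35898242] [-0.00276305  0.58034176  0.81436564 -0.00210057] 0.005034681974934063 [ 0.16226261 -0.47959473 -4.46084154] [-0.05814257  0.07493711 -0.00464504]
```

View pics/w6.png

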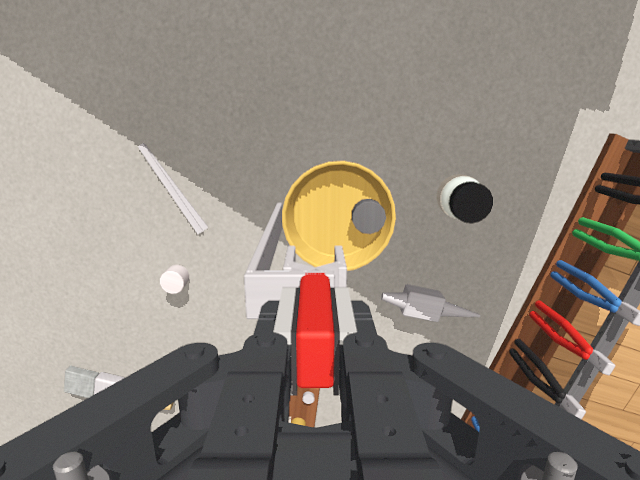

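Run:
```python
from h import *
p,R=cur()
plan(p,R,[((.5503,-.0364,.352),Rdown(.218),8)])
```

```text
[-2.82, -0.99, 0.09, -0.001, -0.0, 0.014, -2.83, -0.95, 0.09, -0.001, -0.0, 0.014, -2.85, -0.91, 0.09, -0.001, -0.0, 0.014, -2.86, -0.87, 0.09, -0.001, -0.0, 0.014, -2.87, -0.83, 0.08, -0.001, -0.0, 0.014, -2.88, -0.79, 0.08, -0.001, -0.0, 0.014, -2.89, -0.75, 0.08, -0.001, -0.0, 0.014, -2.9, -0.71, 0.08, -0.001, -0.0, 0.014]
end [ 0.55000522 -0.03644292  0.35198344] 8
```

>>> apply_moves(commands=[-2.8, -1, 0.1, 0, 0, 0.014, -2.8, -1, 0.1, 0, 0, 0.014, -2.8, -0.9, 0.1, 0, 0, 0.014, -2.9, -0.9, 0.1, 0, 0, 0.014, -2.9, -0.8, 0.1, 0, 0, 0.014, 0, 0, 0, 0, 0, 0])

```text
time: 6.82
position: [0.5479, 0.049, 0.3484]
orientation: [-0.006, 0.608, 0.794, -0.004]
contact_force: [0.4, -1.6, -4.6]
finger_gap: 0.0112
```

Run:
```python
from h import *
p,R=cur();print(p,R[:,2],np.arctan2(R[1,1],R[0,1]))
plan(p,R,[((.5503,-.0364,.352),Rdown(.218),4)])
```

```text
[0.54790582 0.04896063 0.34843289] [-1.51165470e-02  3.73886729e-04 -9.99885669e-01] 0.2648982018440283
[-2.07, -0.5, -0.09, -0.004, -0.001, 0.012, -2.08, -0.48, -0.09, -0.004, -0.001, 0.012, -2.09, -0.45, -0.09, -0.004, -0.001, 0.012, -2.09, -0.43, -0.09, -0.004, -0.001, 0.012]
end [ 0.55025649 -0.03636797  0.35197686] 4
```

>>> apply_moves(commands=[-2, -0.8, -0.1, -0.004, 0, 0.012, -2, -0.6, -0.1, -0.004, 0, 0.012, -2.1, -0.4, -0.1, -0.004, 0, 0.012, -2.1, -0.2, -0.1, -0.004, 0, 0.012, 0, 0, 0, 0, 0, 0, 0, 0, 0, 0, 0, 0])

```text
time: 7.32
position: [0.5469, -0.041, 0.3482]
orientation: [-0.004, 0.628, 0.778, 0.0]
contact_force: [-0.8, 0.1, -3.6]
finger_gap: 0.0113
```

```bash
python3 w.py w7
python3 - <<'E'
from h import *
p,R=cur();print(p,R[:,2],np.arctan2(R[1,1],R[0,1]))
for n in ("top","scene"):
    q,d=capture(n); cv2.imwrite(f"pics/{n}7.png",q[:,:,::-1])
crop("pics/scene7.png","pics/c1.png",200,110,360,260,5)
crop("pics/top7.png","pics/c2.png",280,190,420,280,5.6)
E
```

```text
7.3167 [ 0.54687546 -0.04095699  0.34823777] [-3.75385460e-03  6.28319226e-01  7.77946563e-01  5.26918450e-05] 0.031010045758099895 [-0.77287504  0.06190235 -3.5634614 ] [0.22211503 0.08154222 0.0153214 ]
[ 0.54690697 -0.04128975  0.34815655] [-0.00589003  0.00431459 -0.99997335] 0.21175546981632448
```

View pics/w7.png

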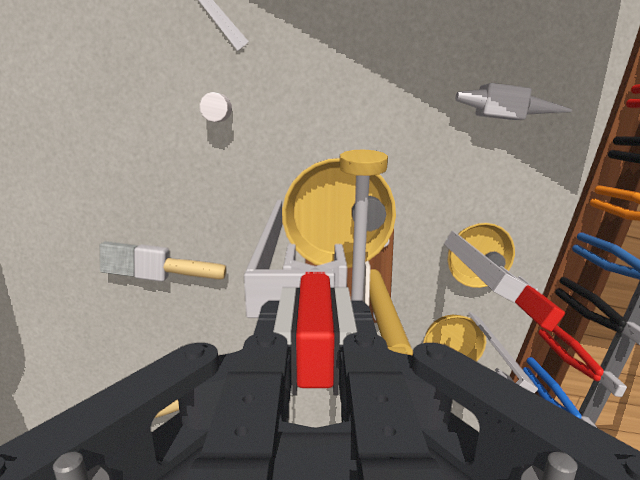

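View pics/c1.png

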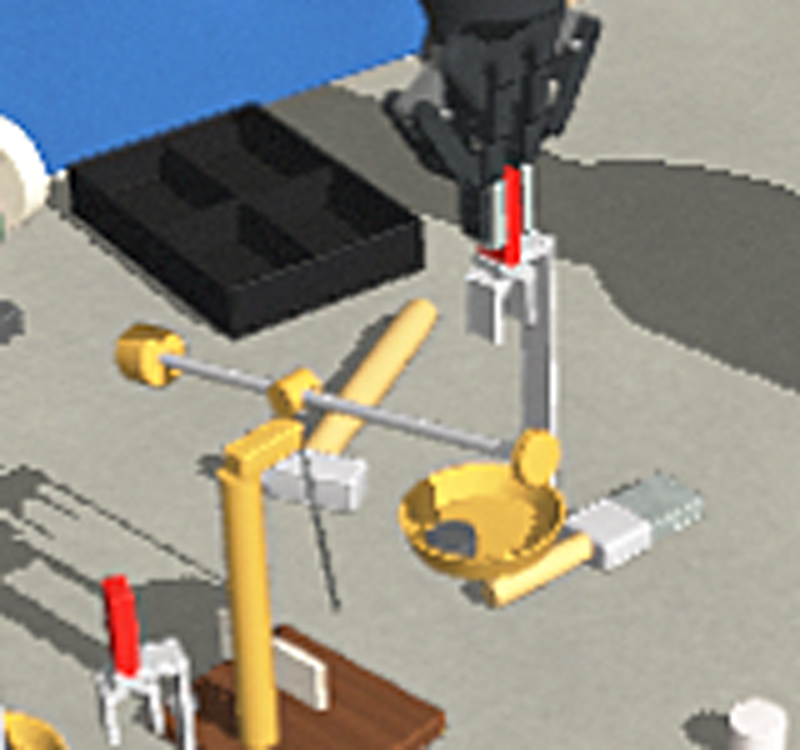

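View pics/c2.png

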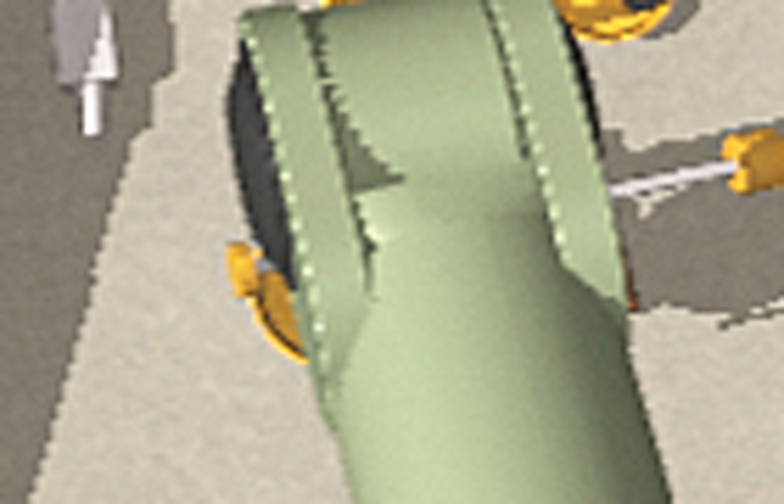

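Run:
```python
from h import *
crop("pics/w7.png","pics/c3.png",270,140,410,330,4)
crop("pics/w7.png","pics/c3.png",270,140,410,315,4.2)
```

```text
(no output)
```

View pics/c3.png

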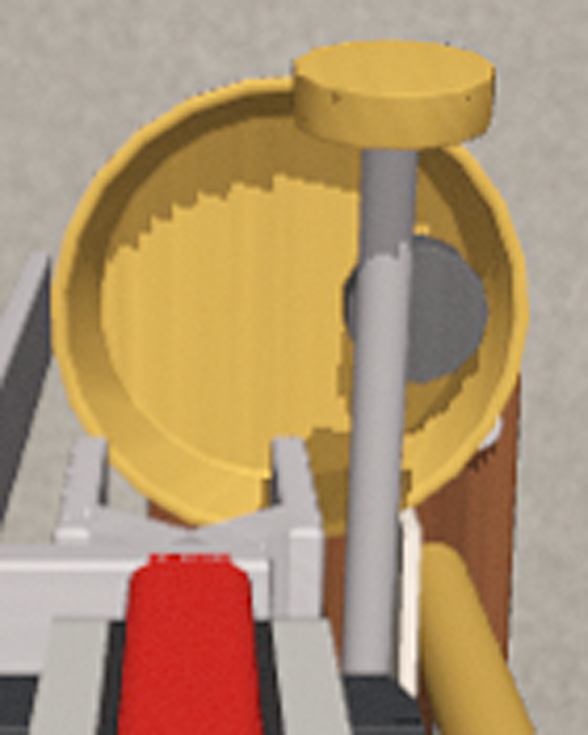

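Run:
```python
from h import *
import pickle
s=pickle.load(open("pics/w7.pkl","rb"))
f=lambda a:(270+a[0]/4.2,140+a[1]/4.2)
T=atz("wrist",f((391,148)),.2687,s)
az=.2
for i in range(6):
    ey=np.array([-np.sin(az),np.cos(az),0]);ex=np.array([np.cos(az),np.sin(az),0])
    C=T+.0028*ey; C[2]=.255
    # bar points: iterate z
    pts=[]
    for c in ((389,152),(384,300),(368,670)):
        z=.25
        for k in range(10):
            P=atz("wrist",f(c),z,s); z=.255+.2027*((P-C)@ey)
        pts.append(P)
    az=np.arctan2(-(pts[0]-pts[2])[0],(pts[0]-pts[2])[1])
print("C",C,"az",az); print(np.array(pts))
for P in pts: print("x,y in beam", (P-C)@ex,(P-C)@ey)
Pv=C-.1617*ey; print("pivot",Pv)
st=np.array(s["position"]); R=Rq(s["orientation"]).as_matrix()
for nm,v in (("seat",(0,0,.0238)),):
    S=st+R@np.array(v); print(nm,S,(S-C)@ex,(S-C)@ey, S[2]-(.255+.2027*((S-C)@ey)))
# check hook features: project hook corners: top edge +x face etc
def dish(x,y,z): return st+R@np.array([y,x,0.0238-z])
# tool x is dish y, tool y is dish x ; dish z=-tool z
for nm,v in {"tabtop+":(0,0,.061),"tipR out":(.014,.010,-.027),"tipL out":(-.014,.010,-.027),"legtopR":(.014,.010,.014),"strap":(-.027,.01,.014)}.items():
    q=proj("wrist",dish(*v),s)[0]; print(nm,((q-[270,140])*4.2).round(0))
q=proj("wrist",[Pv,C],s);print(q)
for n in("top","scene"): print(n,proj(n,np.array([C,Pv])).round(1))
```

```text
C [0.56336302 0.00734798 0.255     ] az 0.2258816024267999
[[ 0.56588088  0.00260728  0.25394917]
 [ 0.57093481 -0.01888117  0.24947467]
 [ 0.58527726 -0.08179696  0.23639449]]
x,y in beam 0.0013921436002488263 -0.005184180038434552
x,y in beam 0.0015050184181057058 -0.02725867109644747
x,y in beam 0.001392143600248826 -0.0917884300996211
pivot [ 0.59957827 -0.15024436  0.255     ]
seat [ 0.54673803 -0.04084277  0.32443844] -0.026995745316767412 -0.04324313307815135 0.07820382638369383
tabtop+ [186. 930.]
tipR out [305. 435.]
tipL out [ 70. 435.]
legtopR [333. 560.]
strap [-94. 560.]
[[356.41413407 402.71406665]
 [360.55711896 167.51602258]]
top [[323.9 238.2]
 [379.8 224.4]]
scene [[305.5 199.8]
 [257.5 177. ]]
```

```bash
cat >> h.py <<'E'
AZ=.226
EX=np.array([np.cos(AZ),np.sin(AZ),0]);EY=np.array([-np.sin(AZ),np.cos(AZ),0]);EZ=np.array([0,0,1.])
C0=np.array([.56336,.00735,.255])+.0014*EX
PV=C0-.165*(np.cos(.2)*EY); PV[2]=.222
SEAT=np.array([.0003,0,.0238])
T=np.array([[0,1,0],[1,0,0],[0,0,-1.]]) # tool axes in dish frame (cols)
def Rt(tilt=0,lean=0,az=AZ): 
    return (Rn.from_euler('Z',az)*Rn.from_euler('X',tilt)*Rn.from_euler('Y',lean)).as_matrix()@T
def tcp(seat,R): return seat-R@SEAT
def bar(y,th=0): # point on bar axis, y in collar frame along bar, beam angle th
    a=.2-th; r=.165+y; return PV+r*(np.cos(a)*EY+np.sin(a)*EZ)
def where(s=None):
    s=s or state(); p=np.array(s["position"]);R=Rq(s["orientation"]).as_matrix()
    S=p+R@SEAT; d=S-PV; Rd=R@T.T
    e=(Rn.from_euler('Z',-AZ)*Rn.from_matrix(Rd)).as_euler('ZXY')
    r=d@EY; 
    print("t",round(s["time"],2),"seat x %.1f  r-165 %.1f  z-pv %.1f mm | above unloaded bar %.1f | th if on bar %.3f"%(d@EX*1e3,(np.hypot(r,d[2])-.165)*1e3,d[2]*1e3,(d[2]-r*np.tan(.2))*1e3,.2-np.arctan2(d[2],r)),"yaw,tilt,lean",e.round(3),"F",s["contact_force"].round(2),"T",s["ft_torque"].round(3),"gap",round(s["finger_gap"],4))
E
python3 - <<'E'
from h import *
where()
p,R=cur()
S=bar(-.040)
R1=Rt(0,0)
plan(p,R,[(tcp(S+.06*EZ,R1),R1,3)])
E
```

```text
t 7.47 seat x -28.0  r-165 -7.2  z-pv 102.7 mm | above unloaded bar 78.4 | th if on bar -0.509 yaw,tilt,lean [-0.012  0.006  0.004] F [ 1.14  0.71 -3.99] T [ 0.102  0.061 -0.004] gap 0.0116
[0.1, 0.93, 0.59, -0.001, -0.002, -0.004, 0.1, 0.93, 0.59, -0.001, -0.002, -0.004, 0.1, 0.93, 0.59, -0.001, -0.002, -0.004]
end [ 0.57351465 -0.0308934   0.33070032] 3
```

>>> apply_moves(commands=[0.1, 0.9, 0.6, 0, 0, -0.004, 0.1, 0.9, 0.6, 0, 0, -0.004, 0.1, 0.9, 0.6, 0, 0, -0.004, 0, 0, 0, 0, 0, 0, 0, 0, 0, 0, 0, 0])

```text
time: 7.88
position: [0.5756, -0.0265, 0.3276]
orientation: [-0.004, 0.621, 0.784, 0.0]
contact_force: [0.4, 0.1, -3.5]
finger_gap: 0.0109
```

```bash
python3 w.py w8
python3 - <<'E'
from h import *
where()
p,R=cur()
S=bar(-.040)
R1=Rt(0.05,0)
plan(p,R,[(tcp(S+.02*EZ,R1),R1,4)])
crop("pics/w8.png","pics/c4.png",270,140,410,315,4.2)
E
```

```text
7.8833 [ 0.57564455 -0.0264866   0.32757266] [-4.29280023e-03  6.20508352e-01  7.84187949e-01  4.66284211e-04] 0.0376143142066801 [ 0.40187524  0.05447377 -3.54816503] [-0.16333876  0.06207265 -0.05140091]
t 7.93 seat x 2.7  r-165 -14.4  z-pv 81.7 mm | above unloaded bar 56.0 | th if on bar -0.373 yaw,tilt,lean [0.006 0.007 0.005] F [-0.03  0.31 -4.52] T [0.056 0.039 0.049] gap 0.0111
[-0.13, -0.07, 0.92, -0.001, 0.011, 0.001, -0.14, -0.07, 0.92, -0.001, 0.011, 0.001, -0.15, -0.07, 0.92, -0.001, 0.011, 0.001, -0.16, -0.07, 0.92, -0.001, 0.011, 0.001]
end [ 0.57376718 -0.03190249  0.29053285] 4
```

View pics/c4.png

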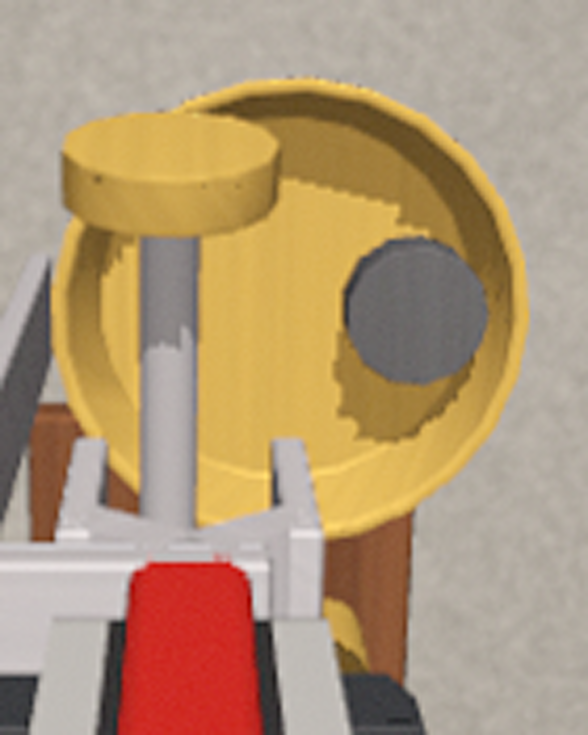

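>>> apply_moves(commands=[-0.13, -0.07, 0.9, 0, 0.011, 0.001, -0.14, -0.07, 0.9, 0, 0.011, 0.001, -0.15, -0.07, 0.9, 0, 0.011, 0.001, -0.15, -0.07, 0.9, 0, 0.011, 0.001, 0, 0, 0, 0, 0, 0, 0, 0, 0, 0, 0, 0])

```text
time: 8.43
position: [0.5726, -0.0332, 0.2869]
orientation: [-0.024, 0.623, 0.782, 0.015]
contact_force: [-0.6, -0.5, -3.4]
finger_gap: 0.011
```

```bash
python3 w.py w9
python3 - <<'E'
from h import *
where()
p,R=cur()
S=bar(-.040)
R1=Rt(0.07,0.19)
plan(p,R,[(tcp(S+.010*EZ,R1),R1,4)])
crop("pics/w9.png","pics/c5.png",270,140,410,315,4.2)
E
```

```text
8.4333 [ 0.57262604 -0.0332378   0.28687907] [-0.02393715  0.62252696  0.7820852   0.0151637 ] 0.018920270381548594 [-0.55563395 -0.50935105 -3.39412869] [-0.15128259  0.04997227  0.0411042 ]
t 8.48 seat x -1.7  r-165 -36.6  z-pv 41.1 mm | above unloaded bar 16.5 | th if on bar -0.126 yaw,tilt,lean [-0.     0.056  0.006] F [-0.45  0.34 -4.32] T [-0.264  0.005  0.016] gap 0.0113
[0.01, 0.15, 0.17, 0.046, 0.003, -0.0, 0.01, 0.16, 0.16, 0.046, 0.003, -0.0, 0.0, 0.17, 0.15, 0.046, 0.003, -0.0, 0.0, 0.17, 0.15, 0.046, 0.003, -0.0]
end [ 0.57828362 -0.03142802  0.2800903 ] 4
```

View pics/c5.png

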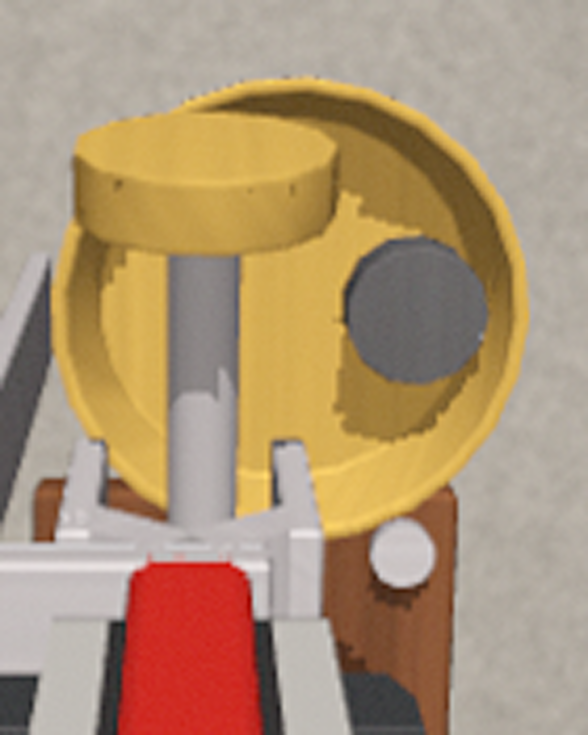

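>>> apply_moves(commands=[0.01, 0.15, 0.15, 0.046, 0.003, 0, 0.01, 0.15, 0.15, 0.046, 0.003, 0, 0, 0.15, 0.15, 0.046, 0.003, 0, 0, 0.15, 0.15, 0.046, 0.003, 0, 0, 0, 0, 0, 0, 0, 0, 0, 0, 0, 0, 0])

```text
time: 8.98
position: [0.5789, -0.0318, 0.2828]
orientation: [-0.086, 0.618, 0.78, -0.055]
contact_force: [-0.4, -0.3, -4.0]
finger_gap: 0.0113
```

```bash
python3 w.py w10
python3 - <<'E'
from h import *
where()
p,R=cur()
R1=Rt(0.07,0.19)
plan(p,R,[(tcp(bar(-.04)+.001*EZ,R1),R1,4)])
crop("pics/w10.png","pics/c6.png",270,140,410,315,4.2)
E
```

```text
8.9833 [ 0.5788825  -0.03182241  0.28279682] [-0.08580605  0.6179377   0.77960732 -0.05479727] 0.02062805584249567 [-0.40671058 -0.28518224 -3.9800608 ] [-0.05430433 -0.38069885 -0.03212459]
t 9.03 seat x 0.2  r-165 -37.4  z-pv 37.5 mm | above unloaded bar 12.8 | th if on bar -0.098 yaw,tilt,lean [-0.002  0.066  0.193] F [ 0.5   0.03 -4.82] T [-0.054 -0.46  -0.024] gap 0.0114
[-0.01, 0.05, 0.29, -0.001, 0.001, -0.001, -0.01, 0.05, 0.29, -0.001, 0.001, -0.001, -0.01, 0.05, 0.29, -0.001, 0.001, -0.001, -0.01, 0.05, 0.29, -0.001, 0.001, -0.001]
end [ 0.57837463 -0.03151842  0.27102136] 4
```

View pics/c6.png

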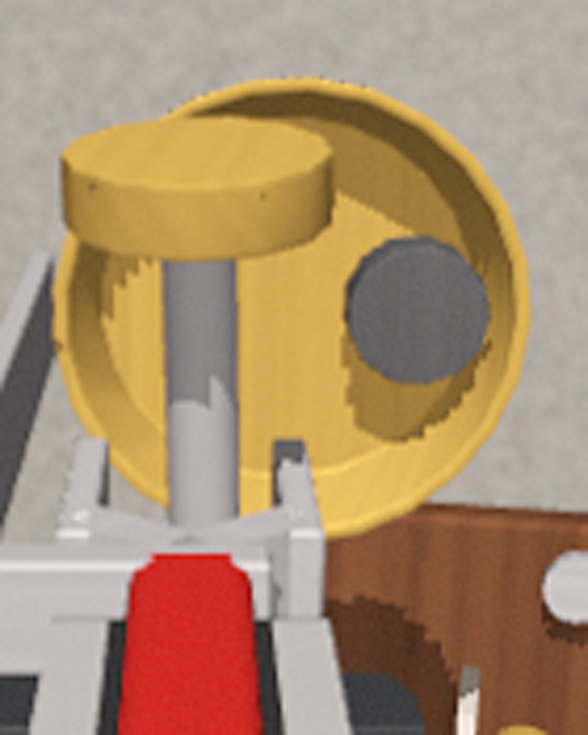

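>>> apply_moves(commands=[0, 0.04, 0.3, 0, 0, 0, 0, 0.05, 0.3, 0, 0, 0, 0, 0.05, 0.3, 0, 0, 0, 0, 0.05, 0.3, 0, 0, 0, 0, 0, 0, 0, 0, 0])

```text
time: 9.45
position: [0.5775, -0.0317, 0.271]
orientation: [-0.083, 0.619, 0.78, -0.053]
contact_force: [-0.6, 0.2, -3.5]
finger_gap: 0.0112
```

```bash
cat > f.py <<'E'
from h import *
a=[];b=[]
for i in range(5):
    s=state();a.append(s["contact_force"]);b.append(s["ft_torque"]);p,d=capture("scene")
where(); print("Fmean",np.mean(a,0).round(2),np.std(a,0).round(2),"T",np.mean(b,0).round(3))
cv2.imwrite("pics/last_scene.png",p[:,:,::-1])
E
python3 f.py
```

```text
t 9.7 seat x -0.4  r-165 -39.9  z-pv 26.3 mm | above unloaded bar 1.5 | th if on bar -0.012 yaw,tilt,lean [-0.003  0.064  0.187] F [ 0.32  0.15 -4.74] T [-0.084 -0.38  -0.   ] gap 0.0115
Fmean [-0.37  0.14 -3.9 ] [0.17 0.24 0.34] T [-0.074 -0.437  0.01 ]
```

>>> apply_moves(commands=[0, 0.03, 0.2, 0, 0, 0, 0, 0.03, 0.2, 0, 0, 0, 0, 0, 0, 0, 0, 0])

```text
time: 9.95
position: [0.5779, -0.0314, 0.2674]
orientation: [-0.083, 0.619, 0.78, -0.053]
contact_force: [0.4, 0.6, -3.4]
finger_gap: 0.0112
```

```bash
python3 f.py
```

```text
t 10.2 seat x -0.3  r-165 -40.4  z-pv 22.5 mm | above unloaded bar -2.3 | th if on bar 0.018 yaw,tilt,lean [-0.003  0.064  0.186] F [-0.68 -0.74 -3.99] T [-0.148 -0.328  0.033] gap 0.0117
Fmean [ 0.03 -0.25 -3.41] [0.29 0.57 0.17] T [-0.134 -0.357  0.006]
```

>>> apply_moves(commands=[0, 0.04, 0.2, 0, 0, 0, 0, 0.04, 0.2, 0, 0, 0, 0, 0, 0, 0, 0, 0])

```text
time: 10.45
position: [0.5779, -0.031, 0.2635]
orientation: [-0.083, 0.618, 0.78, -0.053]
contact_force: [-0.3, -0.2, -3.4]
finger_gap: 0.0115
```

```bash
python3 f.py;python3 w.py w11
python3 - <<'E'
from h import *
crop("pics/last_scene.png","pics/d1.png",210,120,350,250,5.6)
crop("pics/w11.png","pics/d2.png",270,140,410,315,4.2)
E
```

```text
t 10.7 seat x -0.1  r-165 -40.8  z-pv 18.6 mm | above unloaded bar -6.3 | th if on bar 0.049 yaw,tilt,lean [-0.003  0.064  0.186] F [-0.42 -0.15 -4.32] T [-0.14  -0.181  0.019] gap 0.011
Fmean [-0.62 -0.18 -2.78] [0.74 0.27 0.38] T [-0.114 -0.221  0.014]
10.7 [ 0.57801902 -0.03108478  0.26395564] [-0.0828161   0.6185701   0.7795824  -0.05257189] 0.0010204519328265063 [-0.42395138 -0.14637077 -4.32483883] [-0.13991401 -0.18096897  0.01897455]
```

View pics/d1.png

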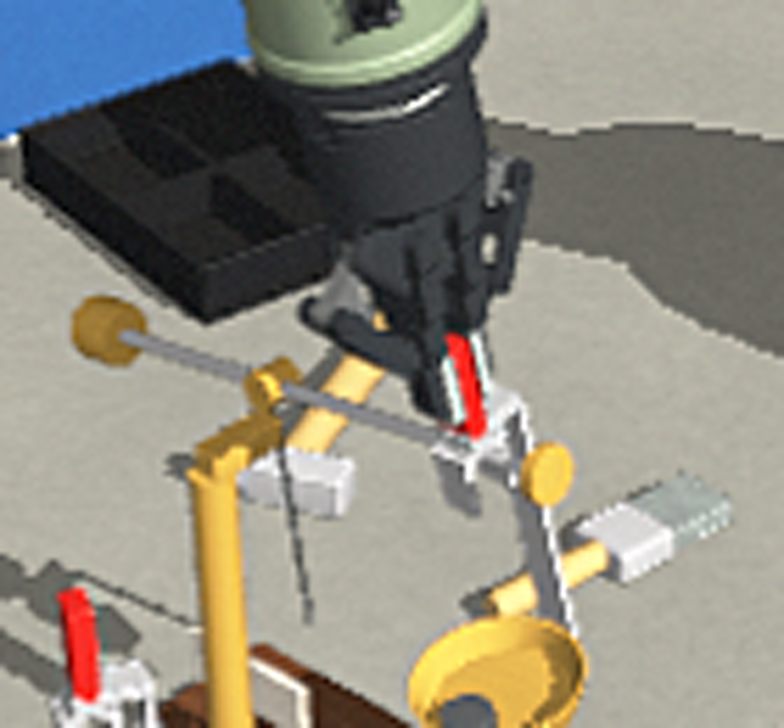

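View pics/d2.png

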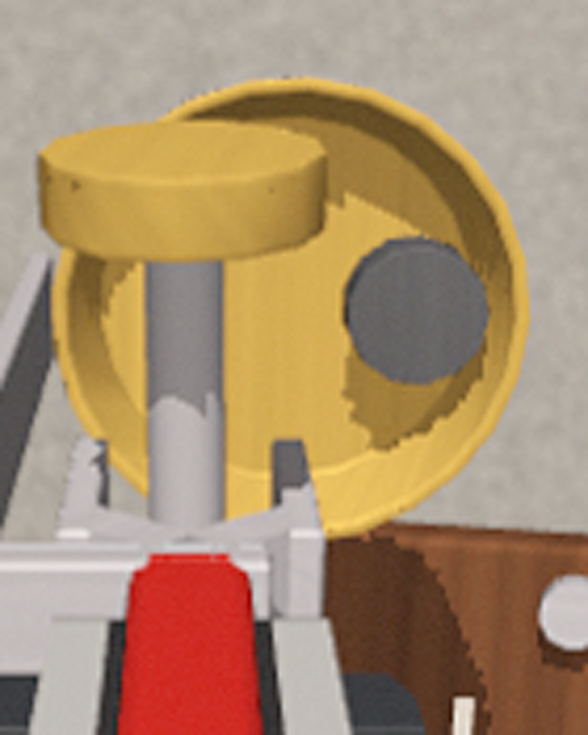

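Run:
```python
from h import *
p,R=cur()
where()
R1=Rt(0.06,0.19)
S=bar(-.017,.08)+.001*EZ
plan(p,R,[(tcp(S,R1),R1,6)])
```

```text
t 10.75 seat x -0.1  r-165 -40.8  z-pv 18.7 mm | above unloaded bar -6.2 | th if on bar 0.049 yaw,tilt,lean [-0.003  0.064  0.186] F [-0.11 -0.48 -2.82] T [-0.16  -0.113  0.063] gap 0.011
[0.4, 0.01, 0.02, 0.001, -0.001, -0.0, 0.4, 0.01, 0.02, 0.001, -0.001, -0.0, 0.4, 0.01, 0.02, 0.001, -0.001, -0.0, 0.4, 0.01, 0.02, 0.001, -0.001, -0.0, 0.4, 0.01, 0.02, 0.001, -0.001, -0.0, 0.4, 0.01, 0.02, 0.001, -0.001, -0.0]
end [ 0.57306228 -0.00755629  0.2641676 ] 6
```

>>> apply_moves(commands=[0.4, 0.01, 0.02, 0, 0, 0, 0.4, 0.01, 0.02, 0, 0, 0, 0.4, 0.01, 0.02, 0, 0, 0, 0.4, 0.01, 0.02, 0, 0, 0, 0.4, 0.01, 0.02, 0, 0, 0, 0.2, 0.01, 0.02, 0, 0, 0, 0, 0, 0, 0, 0, 0])

```text
time: 11.33
position: [0.573, -0.0069, 0.2643]
orientation: [-0.083, 0.618, 0.78, -0.053]
contact_force: [-0.1, -0.2, -3.1]
finger_gap: 0.0113
```

```bash
python3 f.py;python3 w.py w12
python3 - <<'E'
from h import *
crop("pics/w12.png","pics/d3.png",270,140,410,315,4.2)
E
```

```text
t 11.58 seat x 0.4  r-165 -17.2  z-pv 18.9 mm | above unloaded bar -10.8 | th if on bar 0.071 yaw,tilt,lean [-0.003  0.064  0.186] F [ 0.32  0.9  -2.4 ] T [ 0.022 -0.232  0.026] gap 0.0113
Fmean [-0.59 -0.04 -3.  ] [0.27 0.33 0.24] T [-0.023 -0.196 -0.009]
11.5833 [ 0.57314944 -0.00775006  0.26427305] [-0.08254804  0.6188244   0.77941079 -0.05254521] 0.0015082533651774735 [ 0.32099401  0.89727364 -2.39869462] [ 0.02176039 -0.23220804  0.02557556]
```

View pics/d3.png

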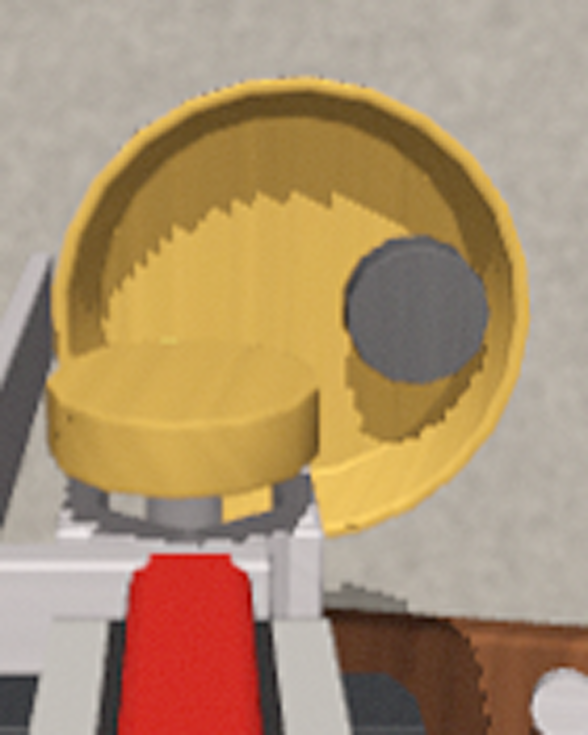

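>>> apply_moves(commands=[0.2, 0, 0.02, 0, 0, 0, 0.2, 0, 0.02, 0, 0, 0, 0.1, 0, 0, 0, 0, 0, 0, 0, 0, 0, 0, 0])

```text
time: 11.97
position: [0.572, -0.0033, 0.2641]
orientation: [-0.082, 0.619, 0.779, -0.053]
contact_force: [-1.6, 0.5, -2.7]
finger_gap: 0.0115
```

```bash
python3 f.py;python3 w.py w13
python3 - <<'E'
from h import *
crop("pics/w13.png","pics/d4.png",270,200,410,300,5.6)
E
```

```text
t 12.22 seat x 0.2  r-165 -12.8  z-pv 18.7 mm | above unloaded bar -11.9 | th if on bar 0.077 yaw,tilt,lean [-0.004  0.063  0.186] F [-1.05  1.06 -1.97] T [ 0.013 -0.194  0.002] gap 0.0114
Fmean [-1.32  0.29 -2.8 ] [0.24 0.45 0.34] T [-0.046 -0.211  0.009]
12.2167 [ 0.57199908 -0.00341164  0.26407316] [-0.08239736  0.61930822  0.77903046 -0.05272138] 0.0015134247536145139 [-1.05305088  1.06438195 -1.97382805] [ 0.01273927 -0.19420164  0.00222984]
```

View pics/d4.png

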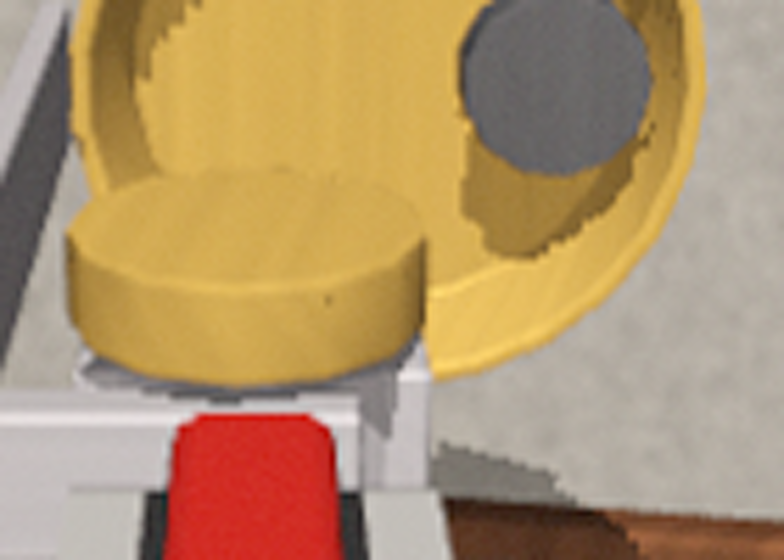

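>>> apply_moves(commands=[0.1, -0.03, 0, 0, 0, 0, 0, 0, 0, 0, 0, 0])

```text
time: 12.43
position: [0.5715, -0.0026, 0.2642]
orientation: [-0.082, 0.619, 0.779, -0.053]
contact_force: [0.0, 0.5, -3.2]
finger_gap: 0.0113
```

```bash
python3 f.py
```

```text
t 12.68 seat x -0.1  r-165 -12.0  z-pv 18.8 mm | above unloaded bar -12.0 | th if on bar 0.077 yaw,tilt,lean [-0.005  0.063  0.186] F [-0.75  0.03 -2.61] T [ 0.064 -0.197 -0.034] gap 0.0115
Fmean [-0.59  0.79 -2.64] [0.64 0.51 0.64] T [ 0.006 -0.149  0.005]
```

>>> apply_moves(commands=[0.1, 0, 0, 0, 0, 0, 0, 0, 0, 0, 0, 0])

```text
time: 12.85
position: [0.5713, -0.0018, 0.2642]
orientation: [-0.082, 0.619, 0.779, -0.053]
contact_force: [-0.9, 0.2, -2.7]
finger_gap: 0.0112
```

```bash
python3 f.py
```

```text
t 13.1 seat x -0.1  r-165 -11.2  z-pv 18.9 mm | above unloaded bar -12.1 | th if on bar 0.077 yaw,tilt,lean [-0.005  0.063  0.186] F [-1.29 -0.11 -3.  ] T [ 0.031 -0.156  0.007] gap 0.0111
Fmean [-0.59  0.59 -2.62] [0.21 0.57 0.35] T [ 0.024 -0.198 -0.009]
```

>>> apply_moves(commands=[0.12, 0, 0, 0, 0, 0, 0, 0, 0, 0, 0, 0])

```text
time: 13.27
position: [0.5712, -0.0015, 0.2642]
orientation: [-0.082, 0.62, 0.779, -0.053]
contact_force: [-0.1, -1.1, -3.0]
finger_gap: 0.0113
```

```bash
python3 f.py; python3 w.py w14
python3 - <<'E'
from h import *
crop("pics/w14.png","pics/d5.png",270,200,410,300,5.6)
crop("pics/last_scene.png","pics/d6.png",240,170,340,250,8)
E
```

```text
t 13.52 seat x -0.1  r-165 -10.6  z-pv 18.9 mm | above unloaded bar -12.2 | th if on bar 0.078 yaw,tilt,lean [-0.005  0.062  0.186] F [-0.79 -1.66 -3.43] T [-0.603 -0.446  0.168] gap 0.0113
Fmean [ 0.2  -2.29 -3.23] [0.43 0.79 0.31] T [-0.459 -0.331  0.081]
13.5167 [ 0.57120319 -0.00133765  0.26419317] [-0.08205132  0.61973518  0.77870791 -0.05300836] 0.002082216445468546 [-0.78623912 -1.65817218 -3.43267051] [-0.60317416 -0.44639346  0.16758108]
```

View pics/d5.png

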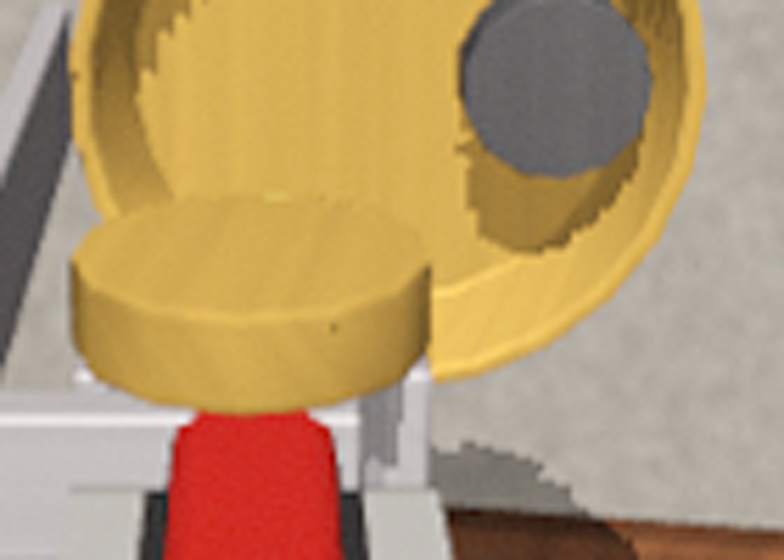

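View pics/d6.png

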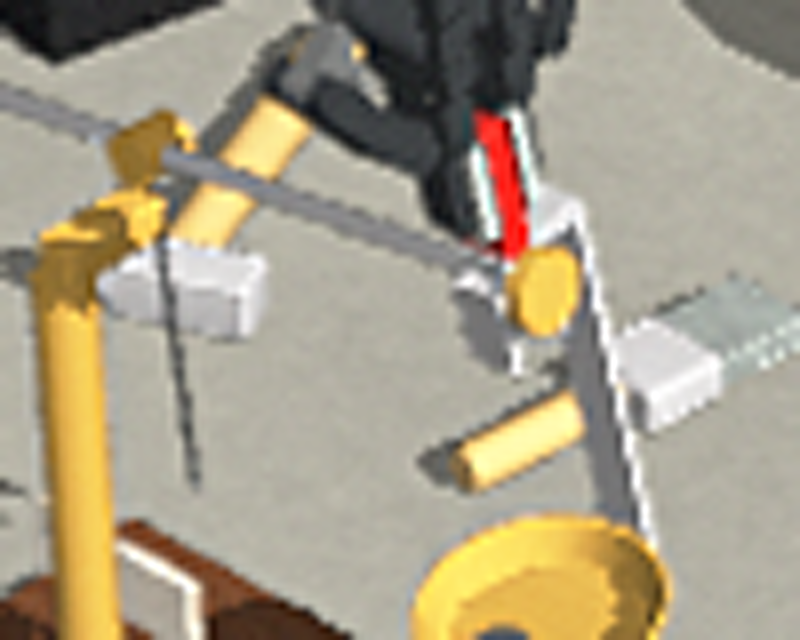

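Run:
```python
from h import *
p,R=cur()
B=.001*EZ
w=[]
for th,t in ((.12,.04),(.17,.01),(.21,-.02)):
    R1=Rt(t,.19); w.append((tcp(bar(-.0116,th)+B,R1),R1,4))
plan(p,R,w)
```

```text
[-0.0, 0.03, 0.14, 0.001, -0.006, -0.0, -0.0, 0.03, 0.14, 0.001, -0.006, -0.0, -0.0, 0.03, 0.14, 0.001, -0.006, -0.0, -0.0, 0.03, 0.14, 0.001, -0.006, -0.0, 0.02, 0.04, 0.19, 0.0, -0.007, 0.001, 0.02, 0.04, 0.19, 0.0, -0.007, 0.001, 0.02, 0.04, 0.19, 0.0, -0.007, 0.001, 0.02, 0.04, 0.18, 0.0, -0.007, 0.001, 0.02, 0.03, 0.15, 0.0, -0.007, 0.002, 0.02, 0.03, 0.15, 0.0, -0.007, 0.002, 0.02, 0.03, 0.15, 0.0, -0.007, 0.002, 0.02, 0.03, 0.15, 0.0, -0.007, 0.002]
end [0.57108167 0.00077289 0.24473466] 12
```

>>> apply_moves(commands=[0, 0.03, 0.14, 0.001, -0.006, 0, 0, 0.03, 0.14, 0.001, -0.006, 0, 0, 0.03, 0.14, 0.001, -0.006, 0, 0, 0.03, 0.14, 0.001, -0.006, 0, 0, 0, 0, 0, 0, 0])

```text
time: 13.98
position: [0.571, 0.0, 0.2579]
orientation: [-0.074, 0.618, 0.78, -0.063]
contact_force: [0.0, -1.2, -2.0]
finger_gap: 0.0114
```

```bash
python3 f.py
python3 - <<'E'
from h import *
p,R=cur()
B=.001*EZ
w=[]
for th,t in ((.17,.01),(.21,-.02)):
    R1=Rt(t,.19); w.append((tcp(bar(-.0113,th)+B,R1),R1,5))
plan(p,R,w)
E
```

```text
t 14.23 seat x -0.0  r-165 -10.7  z-pv 12.9 mm | above unloaded bar -18.2 | th if on bar 0.116 yaw,tilt,lean [-0.     0.038  0.19 ] F [-2.03  1.41 -1.94] T [0.139 0.023 0.008] gap 0.011
Fmean [-0.42 -0.09 -2.28] [0.52 0.69 0.4 ] T [-0.069 -0.1    0.001]
[0.0, 0.03, 0.14, 0.0, -0.006, 0.001, 0.0, 0.03, 0.14, 0.0, -0.006, 0.001, 0.01, 0.03, 0.14, 0.0, -0.006, 0.001, 0.01, 0.03, 0.14, 0.0, -0.006, 0.001, 0.01, 0.03, 0.14, 0.0, -0.006, 0.001, 0.01, 0.02, 0.12, 0.0, -0.005, 0.001, 0.01, 0.02, 0.12, 0.0, -0.005, 0.001, 0.02, 0.02, 0.12, 0.0, -0.005, 0.001, 0.02, 0.02, 0.12, 0.0, -0.005, 0.001, 0.02, 0.02, 0.12, 0.0, -0.005, 0.001]
end [0.5708349  0.00103724 0.245058  ] 10
```

>>> apply_moves(commands=[0, 0.03, 0.14, 0, -0.006, 0.001, 0, 0.03, 0.14, 0, -0.006, 0.001, 0.01, 0.03, 0.14, 0, -0.006, 0.001, 0.01, 0.03, 0.14, 0, -0.006, 0.001, 0.01, 0.03, 0.14, 0, -0.006, 0.001, 0.01, 0.02, 0.12, 0, -0.005, 0.001, 0.01, 0.02, 0.12, 0, -0.005, 0.001, 0.02, 0.02, 0.12, 0, -0.005, 0.001, 0.02, 0.02, 0.12, 0, -0.005, 0.001, 0.02, 0.02, 0.12, 0, -0.005, 0.001, 0, 0, 0, 0, 0, 0])

```text
time: 15.15
position: [0.5709, 0.0014, 0.244]
orientation: [-0.05, 0.621, 0.778, -0.081]
contact_force: [-1.0, -0.4, -0.8]
finger_gap: 0.0112
```

```bash
python3 f.py;python3 w.py w15;  python3 - <<'E'
from h import *
p,R=cur()
B=.001*EZ
w=[]
for th,t in ((.25,-.04),):
    R1=Rt(t,.19); w.append((tcp(bar(-.0108,th)+B,R1),R1,5))
plan(p,R,w)
crop("pics/w15.png","pics/e1.png",270,200,410,300,5.6)
crop("pics/last_scene.png","pics/e2.png",220,170,340,270,6.5)
E
```

```text
t 15.4 seat x 0.1  r-165 -11.1  z-pv -1.2 mm | above unloaded bar -32.4 | th if on bar 0.208 yaw,tilt,lean [-0.    -0.023  0.189] F [ 0.16 -0.92 -1.37] T [ 0.193  0.145 -0.011] gap 0.0111
Fmean [-1.53 -0.1  -0.84] [0.37 0.48 0.3 ] T [ 0.114  0.145 -0.035]
15.4 [0.57088634 0.00133473 0.24422194] [-0.04981838  0.62094903  0.7780723  -0.08089456] 0.0034475839003381406 [ 0.16109227 -0.9176821  -1.37385708] [ 0.19260004  0.14478883 -0.01072283]
[0.01, 0.02, 0.11, 0.0, -0.003, 0.001, 0.01, 0.02, 0.11, 0.0, -0.003, 0.001, 0.01, 0.02, 0.11, 0.0, -0.003, 0.001, 0.01, 0.02, 0.11, 0.0, -0.003, 0.001, 0.01, 0.02, 0.11, 0.0, -0.003, 0.001]
end [0.57074701 0.00166401 0.23860872] 5
```

View pics/e1.png

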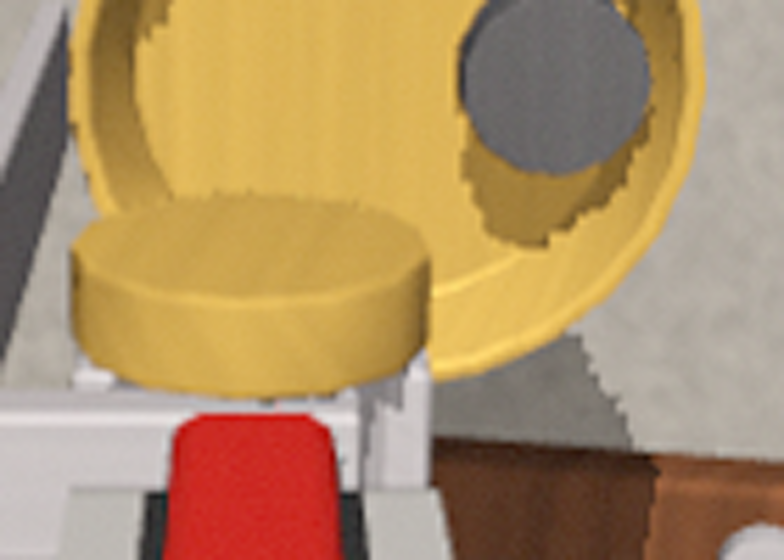

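View pics/e2.png

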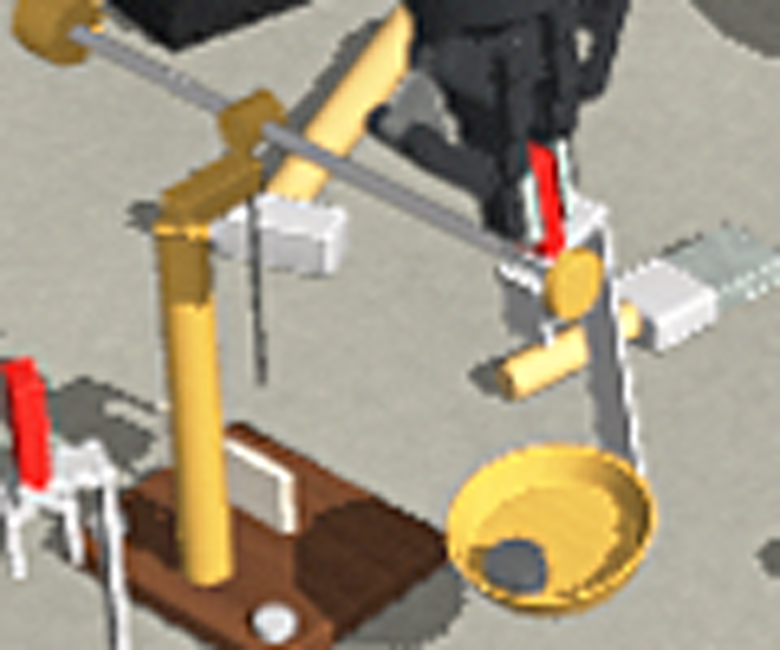

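>>> apply_moves(commands=[0.01, 0.01, 0.11, 0, -0.003, 0.001, 0.01, 0.01, 0.11, 0, -0.003, 0.001, 0.01, 0.02, 0.11, 0, -0.003, 0.001, 0.01, 0.02, 0.11, 0, -0.003, 0.001, 0.01, 0.02, 0.11, 0, -0.003, 0.001, 0, 0, 0, 0, 0, 0])

```text
time: 15.95
position: [0.5708, 0.0016, 0.2383]
orientation: [-0.043, 0.623, 0.777, -0.086]
contact_force: [-1.0, 0.1, 0.2]
finger_gap: 0.0116
```

```bash
python3 f.py; python3 f.py
```

```text
t 16.2 seat x 0.1  r-165 -11.0  z-pv -6.8 mm | above unloaded bar -38.0 | th if on bar 0.244 yaw,tilt,lean [-0.003 -0.04   0.188] F [-2.08 -0.02  0.37] T [0.114 0.09  0.013] gap 0.0113
Fmean [-1.31  0.14 -0.03] [0.71 0.41 0.73] T [ 0.123  0.107 -0.012]
t 16.45 seat x 0.1  r-165 -11.0  z-pv -6.9 mm | above unloaded bar -38.1 | th if on bar 0.245 yaw,tilt,lean [-0.003 -0.04   0.188] F [-1.83  0.64 -0.19] T [ 0.181  0.078 -0.007] gap 0.0113
Fmean [-1.21  0.29 -0.1 ] [0.57 0.37 0.55] T [ 0.154  0.114 -0.031]
```

>>> apply_moves(commands=[0, -0.02, 0.08, 0, 0, 0, 0, 0, 0, 0, 0, 0, 0, 0, 0, 0, 0, 0])

```text
time: 16.7
position: [0.5707, 0.0015, 0.2378]
orientation: [-0.043, 0.623, 0.777, -0.085]
contact_force: [-0.3, 0.4, 0.6]
finger_gap: 0.0112
```

```bash
python3 f.py; python3 f.py
```

```text
t 16.95 seat x -0.1  r-165 -11.0  z-pv -7.6 mm | above unloaded bar -38.8 | th if on bar 0.250 yaw,tilt,lean [-0.003 -0.04   0.187] F [-1.76  0.78  0.24] T [ 0.189  0.075 -0.053] gap 0.0113
Fmean [-0.7   0.36 -0.01] [0.42 0.35 0.72] T [ 0.163  0.021 -0.042]
t 17.2 seat x -0.0  r-165 -11.0  z-pv -7.6 mm | above unloaded bar -38.8 | th if on bar 0.249 yaw,tilt,lean [-0.003 -0.04   0.187] F [-0.41  0.64  0.06] T [ 0.17   0.03  -0.056] gap 0.0116
Fmean [-1.03  0.53  0.16] [0.41 0.39 0.24] T [ 0.17   0.046 -0.042]
```

>>> apply_moves(commands=[0, 0, 0, 0, 0, 0, 0, 0, 0, 0, 0, 0, 0, 0, 0, 0, 0, 0], claw=0.138)

```text
time: 17.45
position: [0.5706, 0.0015, 0.2377]
orientation: [-0.043, 0.623, 0.777, -0.085]
contact_force: [-0.4, 0.5, -0.4]
finger_gap: 0.0118
```

```bash
python3 f.py; python3 w.py w16
```

```text
t 17.7 seat x -0.1  r-165 -11.0  z-pv -7.6 mm | above unloaded bar -38.8 | th if on bar 0.249 yaw,tilt,lean [-0.003 -0.04   0.187] F [-0.58  0.03  0.34] T [ 0.173 -0.009 -0.043] gap 0.0118
Fmean [-0.94  0.71 -0.25] [0.3  0.34 0.74] T [ 0.209  0.057 -0.049]
17.7 [0.57062743 0.00155452 0.23776703] [-0.04295927  0.62258903  0.77668421 -0.08543446] 0.002596660764474032 [-0.57983216  0.03447414  0.34270267] [ 0.17325516 -0.00935828 -0.04270407]
```

>>> apply_moves(commands=[0, 0, 0, 0, 0, 0, 0, 0, 0, 0, 0, 0], claw=0.142)

```text
time: 17.92
position: [0.5708, 0.0015, 0.2378]
orientation: [-0.043, 0.623, 0.777, -0.085]
contact_force: [-0.9, 0.9, 0.7]
finger_gap: 0.0124
```

```bash
python3 f.py
```

```text
t 18.17 seat x 0.1  r-165 -11.1  z-pv -7.6 mm | above unloaded bar -38.8 | th if on bar 0.249 yaw,tilt,lean [-0.003 -0.04   0.187] F [-0.11  0.24  0.01] T [ 0.165 -0.141  0.012] gap 0.0121
Fmean [-0.71  0.44  0.24] [0.35 0.58 0.36] T [ 0.145 -0.073 -0.012]
```

>>> apply_moves(commands=[0, 0, 0, 0, 0, 0, 0, 0, 0, 0, 0, 0], claw=0.146)

```text
time: 18.33
position: [0.5709, 0.0014, 0.2378]
orientation: [-0.043, 0.623, 0.777, -0.085]
contact_force: [0.6, 0.5, 0.8]
finger_gap: 0.0126
```

```bash
python3 f.py; python3 w.py w17;  python3 - <<'E'
from h import *
crop("pics/w17.png","pics/e3.png",230,200,410,330,4.4)
E
```

```text
t 18.58 seat x 0.1  r-165 -11.2  z-pv -7.6 mm | above unloaded bar -38.7 | th if on bar 0.249 yaw,tilt,lean [-0.003 -0.04   0.187] F [ 0.09 -0.4   0.78] T [ 0.076 -0.212  0.023] gap 0.0126
Fmean [0.16 0.08 0.24] [0.32 0.53 0.59] T [ 0.095 -0.187 -0.025]
18.5833 [0.57079273 0.00141248 0.23778075] [-0.04278488  0.62268483  0.7766254  -0.08535839] 0.0020850636162438995 [ 0.0855793  -0.40187407  0.78418355] [ 0.07599167 -0.21180522  0.02347857]
```

View pics/e3.png

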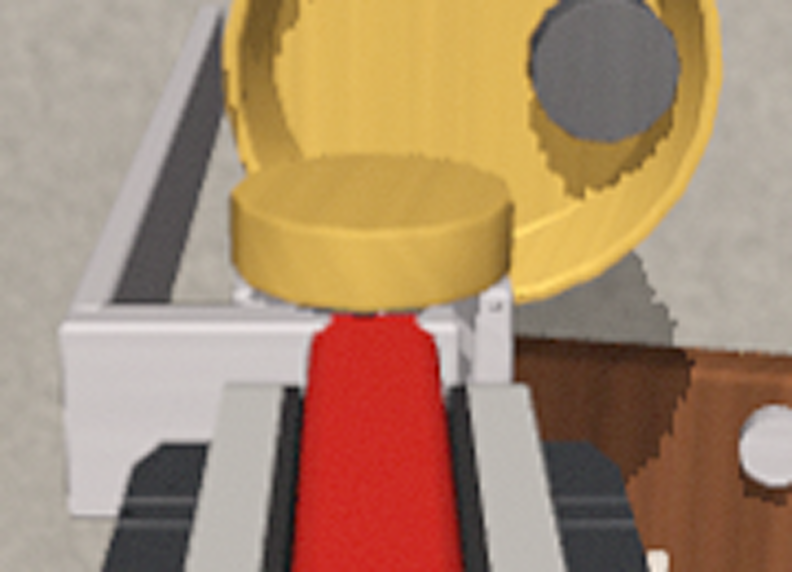

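>>> apply_moves(commands=[0, 0, 0, 0, 0, 0, 0, 0, 0, 0, 0, 0], claw=0.152)

```text
time: 18.8
position: [0.5708, 0.0014, 0.2378]
orientation: [-0.043, 0.623, 0.777, -0.085]
contact_force: [-0.8, 0.9, -0.2]
finger_gap: 0.0127
```

```bash
python3 f.py
```

```text
t 19.05 seat x 0.1  r-165 -11.2  z-pv -7.6 mm | above unloaded bar -38.7 | th if on bar 0.249 yaw,tilt,lean [-0.003 -0.04   0.187] F [-0.31 -0.07 -0.16] T [ 0.043 -0.207  0.057] gap 0.0131
Fmean [-0.33  0.    0.1 ] [0.4  0.5  0.26] T [ 0.115 -0.185  0.016]
```

>>> apply_moves(commands=[0, 0, 0, 0, 0, 0, 0, 0, 0, 0, 0, 0], claw=0.16)

```text
time: 19.22
position: [0.5708, 0.0014, 0.2378]
orientation: [-0.043, 0.623, 0.777, -0.085]
contact_force: [-1.2, -1.2, 0.3]
finger_gap: 0.0136
```

```bash
python3 f.py; python3 w.py w18;  python3 - <<'E'
from h import *
crop("pics/w18.png","pics/e4.png",230,200,410,330,4.4)
E
```

```text
t 19.47 seat x 0.1  r-165 -11.1  z-pv -7.6 mm | above unloaded bar -38.8 | th if on bar 0.250 yaw,tilt,lean [-0.003 -0.04   0.187] F [ 0.26 -0.22  0.16] T [ 0.131 -0.186  0.043] gap 0.0138
Fmean [-0.02  0.11 -0.29] [0.64 0.78 0.57] T [ 0.089 -0.192  0.024]
19.4667 [0.57079439 0.00144729 0.23775528] [-0.0427948   0.62264204  0.7766588  -0.08536157] 0.0018045800483166398 [ 0.25641336 -0.22237977  0.16065735] [ 0.13067036 -0.18640792  0.042814  ]
```

View pics/e4.png

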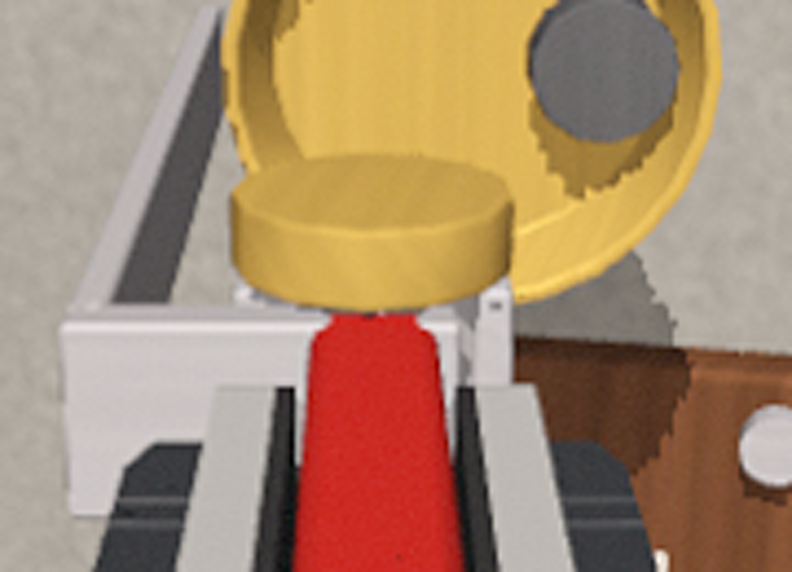

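>>> apply_moves(commands=[0, 0, 0, 0, 0, 0, 0, 0, 0, 0, 0, 0], claw=0.19)

```text
time: 19.68
position: [0.5708, 0.0015, 0.2378]
orientation: [-0.043, 0.623, 0.777, -0.085]
contact_force: [-0.3, 0.7, -0.3]
finger_gap: 0.0162
```

>>> apply_moves(commands=[0, 0, 0, 0, 0, 0, 0, 0, 0, 0, 0, 0, 0, 0, 0, 0, 0, 0], claw=0.24)

```text
time: 19.93
position: [0.5708, 0.0014, 0.2378]
orientation: [-0.043, 0.623, 0.777, -0.085]
contact_force: [0.4, -0.2, -0.2]
finger_gap: 0.02
```

```bash
python3 f.py; python3 w.py w19;  python3 - <<'E'
from h import *
crop("pics/w19.png","pics/e5.png",230,200,410,330,4.4)
E
```

```text
t 20.18 seat x 0.1  r-165 -11.2  z-pv -7.6 mm | above unloaded bar -38.7 | th if on bar 0.249 yaw,tilt,lean [-0.003 -0.04   0.187] F [-0.11  0.66  0.27] T [ 0.096 -0.168 -0.002] gap 0.0205
Fmean [ 0.16 -0.03  0.06] [0.2  0.3  0.48] T [ 0.101 -0.187  0.001]
20.1833 [0.57082641 0.00141268 0.23781381] [-0.04274913  0.62268984  0.77662683 -0.08532665] 0.002691513585850512 [-0.11304593  0.65650338  0.26710332] [ 0.09619702 -0.16773873 -0.00156172]
```

View pics/e5.png

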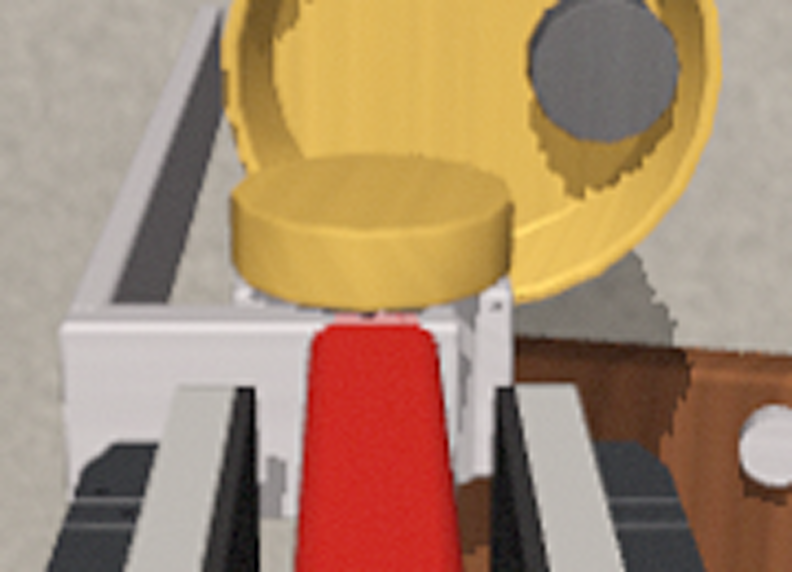

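>>> apply_moves(commands=[0, 0, 0, 0, 0, 0, 0, 0, 0, 0, 0, 0, 0, 0, 0, 0, 0, 0], claw=0.42)

```text
time: 20.48
position: [0.5708, 0.0014, 0.2378]
orientation: [-0.043, 0.623, 0.777, -0.085]
contact_force: [-0.0, 0.2, -1.1]
finger_gap: 0.0359
```

>>> apply_moves(commands=[0, 0, -0.5, 0, 0, 0, 0, 0, -1, 0, 0, 0, 0, 0, -1.5, 0, 0, 0, 0, 0, -2, 0, 0, 0, 0, 0, -2, 0, 0, 0, 0, 0, -2, 0, 0, 0, 0, 0, -1, 0, 0, 0, 0, 0, 0, 0, 0, 0])

```text
time: 21.15
position: [0.5891, 0.0103, 0.3455]
orientation: [-0.043, 0.622, 0.777, -0.085]
contact_force: [0.4, 1.2, -0.7]
finger_gap: 0.0356
```

```bash
python3 f.py; python3 w.py w20;  python3 - <<'E'
from h import *
crop("pics/w20.png","pics/e6.png",230,150,410,300,4.4)
crop("pics/last_scene.png","pics/e7.png",230,170,330,250,8)
E
```

```text
t 21.4 seat x 18.4  r-165 20.1  z-pv 96.6 mm | above unloaded bar 64.6 | th if on bar -0.349 yaw,tilt,lean [-0.003 -0.039  0.191] F [ 0.08  0.72 -0.73] T [ 0.089 -0.194  0.002] gap 0.0357
Fmean [ 0.28  0.3  -0.2 ] [0.43 0.7  0.5 ] T [ 0.09  -0.178 -0.026]
21.4 [0.58773984 0.00960565 0.34200649] [-0.04436424  0.62239963  0.77664618 -0.08643626] 0.003288671517506492 [ 0.07744889  0.72252132 -0.72954161] [ 0.08922827 -0.19397469  0.00216203]
```

View pics/e6.png

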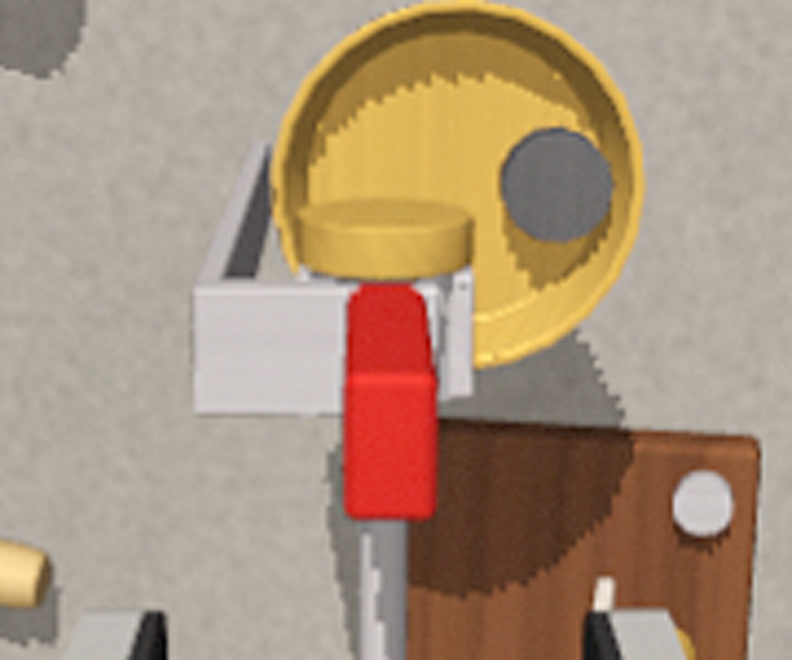

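View pics/e7.png

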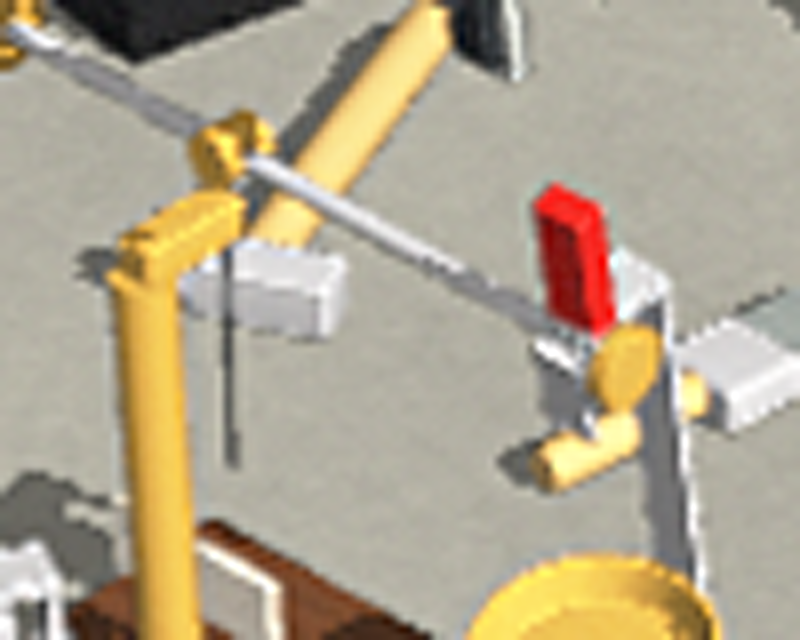

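Run:
```python
from h import *
import pickle
s=pickle.load(open("pics/w20.pkl","rb"))
f=lambda a:(230+a[0]/4.4,150+a[1]/4.4)
th=.25; tl=-.045
S=bar(-.0111,th)+.001*EZ
Rd=Rt(tl,.188)@T.T
for nm,X in (("tabtop",S+Rd@[0,0,.061]),("hook outer roof top",S+Rd@[0,.01,.014]),("strapcorner",S+Rd@[-.029,-.010,.014]),("strapcorner+",S+Rd@[-.029,.010,.014])):
    print(nm,((proj("wrist",X,s)[0]-[230,150])*4.4).round())
a=.2-th; up=np.cos(a)*EZ-np.sin(a)*EY
Ct=bar(0,th)+.001*EZ+.014*up
print("collar top inner",((proj("wrist",Ct,s)[0]-[230,150])*4.4).round())
# measured
zt=(S+Rd@[0,0,.061])[2]; t=atz("wrist",f((390,447)),zt,s); c=atz("wrist",f((387,280)),Ct[2],s)
seat=t-Rd@[0,0,.061]; col=c-.014*up
print("seat y rel collar mm",(seat-col)@EY*1e3,(seat-col)@EX*1e3)
```

```text
tabtop [383. 445.]
hook outer roof top [383. 285.]
strapcorner [191. 414.]
strapcorner+ [187. 285.]
collar top inner [365. 277.]
seat y rel collar mm -10.907853539959046 -2.478872753313575
```

Run:
```python
from h import *
P=[capture("scene")[0].astype(int) for _ in range(4)]
for q in P[1:]: print(abs(q-P[0])[150:300,200:350].max(), abs(q-P[0])[150:300,200:350].mean())
s=state();print(s["time"],abs(s["qvel"]).max())
o=cv2.imread("pics/scene0.png")[:,:,::-1].astype(int)
d=(abs(o-P[0]).sum(2)>90).astype(np.uint8); print([(x[0:5]).tolist() for x in cv2.connectedComponentsWithStats(d)[2] if x[4]>25])
```

```text
113 1.5765185185185184
113 1.6053777777777778
113 1.6255555555555556
21.65 0.0032067341037094596
[[0, 0, 640, 480, 282572], [241, 0, 117, 180, 9229], [408, 0, 95, 173, 4724], [445, 0, 7, 16, 31], [398, 12, 6, 20, 70], [160, 64, 56, 81, 2969], [135, 113, 41, 51, 1345], [330, 142, 33, 10, 50], [86, 151, 45, 27, 440], [383, 161, 24, 12, 39], [222, 165, 34, 24, 280], [315, 166, 15, 8, 32], [88, 173, 104, 51, 1862], [331, 174, 45, 19, 86], [257, 184, 78, 114, 2065], [52, 197, 24, 23, 298], [257, 200, 3, 29, 35], [260, 200, 8, 32, 56], [226, 228, 19, 15, 135], [352, 253, 17, 42, 370], [338, 307, 30, 12, 182], [339, 319, 20, 14, 106]]
```

```bash
python3 - <<'E'
from h import *
P=[capture("scene")[0].astype(int) for _ in range(4)]
for i in range(3):
    d=abs(P[i+1]-P[i]).sum(2)[150:300,200:350]; print((d>60).sum(), np.argwhere(d>60)[:5]+[150,200])
cv2.imwrite("pics/fin.png",P[3][:,:,::-1].astype(np.uint8)); crop("pics/fin.png","pics/fin2.png",200,150,360,270,5)
E
python3 w.py w21
python3 - <<'E'
import cv2,numpy as np
a=cv2.imread('pics/w20.png').astype(int);b=cv2.imread('pics/w21.png').astype(int)
d=abs(a-b).sum(2);print((d>60).sum(),d.mean())
E
```

```text
15 [[151 274]
 [153 278]
 [166 294]
 [167 293]
 [169 290]]
6 [[151 273]
 [166 293]
 [179 294]
 [211 305]
 [217 302]]
11 [[154 281]
 [157 282]
 [157 283]
 [157 303]
 [157 304]]
21.85 [0.58814316 0.00974556 0.34269192] [-0.04396945  0.62244083  0.77668583 -0.08598384] 0.0017101268572332544 [ 0.30860982 -0.04328329 -0.42560474] [ 0.09566989 -0.21144349  0.00140392]
6578 9.007757161458333
```

View pics/fin2.png

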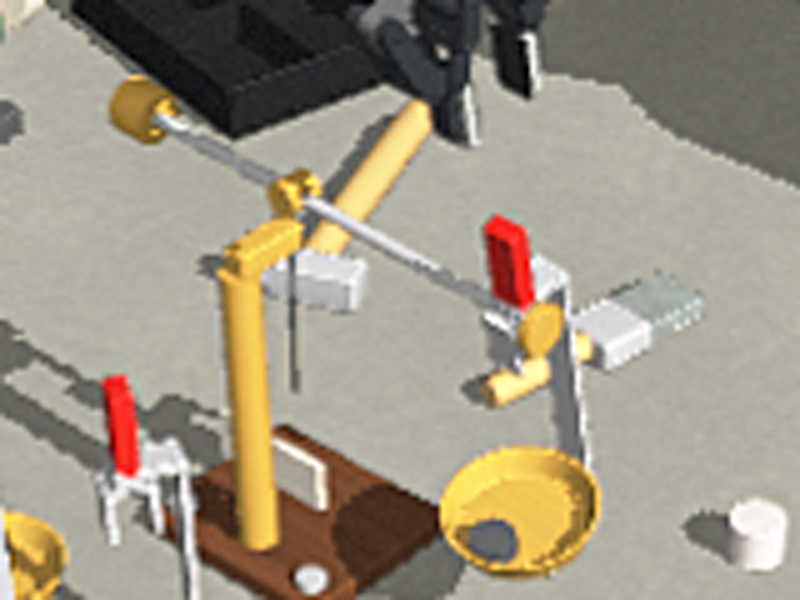

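```bash
python3 -c "
from bench import *
print(finish_job())"
```

```text
the job is handed in; nothing more can be done
None
```

I hung the dish on the balance beam against the collar and handed the job in at about 21.9 s. The hand-in reported no verdict.

**What I did:**
- I gripped the leftmost dish by its red tab, lifted it, and set the hook on the bar about 40 mm short of the collar with roughly 1.3 N of load.
- I then slid it outwards until it touched the collar, with a push of about 2.3 N.
- I let it down with the beam at a lean of about 0.19 rad until the wrist carried about 0 N.
- I opened the fingers in small steps and drew back.

**Last checks:**

| Check | Result |
|---|---|
| Hook distance inwards from the collar face | about 10.9 mm by camera, 11.1 mm by arm pose (wanted 7.5 to 13.5 mm) |
| Beam sunk | about 0.25 rad |
| Dish at release | no visible movement in the close-up pictures |
| Successive final pictures | only stray edge pixels changed, mostly around the gripper |
| Robot | fingers clear, about 10 cm above the tab |

**Disagreements and gaps:**
- The top and scene cameras differed by about 6 mm, so I relied on the wrist camera.
- One check put the hook 2.5 mm off the bar sideways. I put that down to parallax and did not re-measure it.
- The wrist force readings were noisy, by about 0.5 N.
- I did not measure the other things on the bench one by one. They look undisturbed in the last picture.

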